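# Clamp a stack of heat-spreader plates in the bench screw press

### The job

Stack all the black heat-spreader plates flat, one on another, between the guide posts of the bench press. Then loosen the orange lock knob, slide the carriage along until its pad is over the middle of the stack, and tighten the lock knob fully home again; only then screw the red knob down, regripping as often as needed, until the pad presses on the stack with its spring squeezed about half way (5 mm), and let go. Leave the other things on the bench where they lie.

Things in the scene. Friction and masses are not known exactly. Their poses are not given: they have to be found in the camera images.
- plate1_mid (a point): first black anodised heat-spreader plate, a flat slab 70 x 44 x 10 mm, 85 g, with a copper patch and four screw dots on top; this point is its centre, half-way up; x along its 70 mm length, y along its 44 mm width, z up. Two to four of the four plates are there (None from the start: absent); they lie flat on the table.
- plate2_mid (a point): second black anodised heat-spreader plate, a flat slab 70 x 44 x 10 mm, 85 g, with a copper patch and four screw dots on top; this point is its centre, half-way up; x along its 70 mm length, y along its 44 mm width, z up. Two to four of the four plates are there (None from the start: absent); they lie flat on the table.
- plate3_mid (a point): third black anodised heat-spreader plate, a flat slab 70 x 44 x 10 mm, 85 g, with a copper patch and four screw dots on top; this point is its centre, half-way up; x along its 70 mm length, y along its 44 mm width, z up. Two to four of the four plates are there (None from the start: absent); they lie flat on the table.
- plate4_mid (a point): fourth black anodised heat-spreader plate, a flat slab 70 x 44 x 10 mm, 85 g, with a copper patch and four screw dots on top; this point is its centre, half-way up; x along its 70 mm length, y along its 44 mm width, z up. Two to four of the four plates are there (None from the start: absent); they lie flat on the table.
- nest (a point): centre of the nest's floor, a green patch on the press's grey base plate (220 x 360 mm, fixed), 12 mm above the table. x points to the rail, away from the robot; y along the rail to the parked carriage; z up. Plates lie here flat, one on another, their length along x.
- nest_mouth (a point): same axes, 46 mm above the nest's floor, level with the tips of six tapered steel posts (8 mm thick, rising from the base plate) that enclose a 76 (x) by 50 mm (y) opening: four at x = +-27, y = +-29 mm, two at x = +-42 mm, y = 0. Fingers that close along y pass between the posts at x = +-27 mm.
- carriage (a joint): place in m of the blue carriage along the nest's y: 0 = pad exactly over the middle of the nest; parked at 0.12 to 0.17 at the start, goes from -0.04 to 0.19. Rubs with about 1.5 N when free; held fast while the lock knob is tight. Draw it along by its lock knob or push it.
- carriage_top (a point): middle of the top of the carriage's column (28 x 56 mm, 104 mm above the table), which stands on the rail 100 mm beyond the nest's axis in x; from it an arm 36 mm wide reaches back towards the robot over the nest (underside 88, top 104 mm above the table).
- lock (a joint): angle in rad of the orange lock knob: 0 is fully clockwise (seen from above) and tight against its stop; it grows anticlockwise to 2.6, its other stop. A shoe binds the carriage on its rail below about 0.3 and lets it slide freely above 0.4. Takes about 0.1 N m to turn, up to 0.2 as it bites. It starts tight.
- lock_grip (a point): centre of the orange knurled lock knob on top of the carriage's column, a round knob 34 mm in diameter and 24 mm high (this point half-way up, 124 mm above the table), turning about the vertical through this point; white line on top.
- screw (a joint): angle in rad of the red screw knob: 0 is fully raised, as at the start; it grows clockwise (seen from above) to 26. Each full turn lowers the knob, the screw and the pad by 12 mm. About 0.06 N m of friction, up to 0.05 more against the pad's spring; it stays where it is left.
- screw_grip (a point): centre of the red knurled screw knob above the end of the arm, round, 36 mm in diameter, 24 mm high (this point half-way up: 158 mm above the table when fully raised, 100 mm nearer the robot than the lock knob), turning about the vertical through this point; it sinks as it is screwed in. White line on top.
- pad (a joint): how far in m the spring of the pressing pad is squeezed: 0 with the pad hanging free, 0.010 when squeezed solid; 2.2 N per mm. Screwing on after the pad touches squeezes the spring by the screw's further travel.
- pad_face (a point): centre of the underside of the round black pressing pad (28 mm diameter, brass spring above it) at the foot of the screw; 66 mm above the table when the screw is fully raised, so it clears the posts.
- board: bystander: small green circuit board 62 x 32 mm, 5 to 11 mm high, lying among the plates; origin at its underside
- adapter: bystander: white power adapter 62 x 36 x 28 mm among the plates; origin at its underside
- marker: bystander: grey and black marker pen 135 mm long, 12 mm high; origin at its underside
- driver: bystander: screwdriver with a teal handle, 155 mm long; origin at its underside
- hub: bystander: blue plastic hub 70 x 30 x 14 mm; origin at its underside
There are look-alikes about, which are no part of the job. What is shaped like the part that bears plate1_mid but pink is not meant. Leave any purple look-alike of the part that bears plate4_mid alone.

How it is judged:
By the outcome, as a careful person would: the job done as asked, in the order asked, and still so for the second after the job is handed in, with the robot touching nothing.
Of plate1, plate2, plate3, plate4 only 2 to 4 are there at a start; the rules pass over those that are not, and their reading is None.
At some moment in a run one of plate1, plate2, plate3, plate4 may be knocked a few centimetres aside while the robot is not near it.
Once in a run the grip may slacken for a moment while it holds something.
It also fails if it takes over 210 s, if anything falls off the work surface, if the arm or the gripper's body presses on something with over 40 N, if the wrist force passes 120 N, or if a joint passes its speed limit or range.

### The arm

A 6-joint arm with a two-finger parallel gripper is mounted at the origin on the work surface. World frame = base frame: x ahead of the robot, y to its left, z up, the work surface at z = 0. Lengths are in m, angles in rad, forces in N, time in s.
With the tool pointing down it reaches from about 0.35 to 0.975 m from the base axis. Payload 4.9 kg.
Tool frame: the origin (TCP) lies midway between the tips of the shut fingers; the grasp point (between the pads) lies 19 mm behind it; z points along the fingers, y is the line along which they close (so a half turn about z gives the same grasp; the last joint's range is limited). The gripper opens to 85 mm and grips with 20 to 120 N. Pads are 22 mm wide; open, the fingers measure 114 mm over their backs; the gripper's body (76 mm by 85 mm) begins 54 mm behind the grasp point. The pads swing forward as they close: fully open they stand 13 mm farther back than shut.
Start: joints at [1.228, 0.053, 1.613, -0, 1.476, -0.119], TCP at [0.139, 0.609, 0.231] pointing down, gripper open.
Joint ranges: [-3.01, 3.01], [-1.01, 2.22], [0.06, 2.58], [-1.02, 4.17], [0.09, 2.62], [-3.14, 3.14]. Speed limits (rad/s): [2.57, 2.57, 3.14, 3.14, 3.14, 3.14].

### API

Orientations are given as a unit quaternion [w, x, y, z].
In Python, from plant import state, grab_frame, job_done, cut_out, place_of gives the robot as it stands.
- The arm moves only by the tool jog_arm, never from a script. Its argument "motion" is text: rows parted by semicolons, each of 7 numbers parted by spaces: the opening in per cent of the stroke, from 0 (shut) to 100 (fully open), then the shift along the tool's x, y, z as a fraction of full scale, then the turn, a rotation vector about the tool's x, y, z as a fraction of full scale. A call has exactly 5 rows; each row is the pose to reach, as a shift and turn from the pose commanded when the call began, along the tool's axes at that moment; what a row does not reach only later rows make up. Full scale, the value 1, is 50 cm for a shift and 1.5 rad for a turn. A row lasts 1/8 s, in which the tool goes at most 62.5 mm and 10.7 degrees, less where a joint would pass 70% of its speed; a pose out of reach is approached as far as the arm can. A call with a number of a shift or a turn outside -1 to 1 is refused whole. A call with a gripper value outside its range is refused whole. The fingers move at their own pace and stop on an object; the grip force is fixed at half the most. Time passes only in rows, so rows that repeat a pose let the fingers close, or fill a call up. It gives the time, the measured TCP pose, the force, the opening and the grip force at its end, in the units of the state.
- state(): the state, without advancing time (a new reading comes with each control period).
- grab_frame(name): name is "side" or "top" or "wrist"; returns a dict with "color" (480x640x3 uint8, red, green, blue), "range_z" (480x640 float32, m along the optical axis (not along the pixel's ray), 0 where there is no reading), "intrinsics" (3x3 intrinsics, pixels), "k1" (the pictures are not rectified: a ray, as slopes to the right and down, at radius r is drawn at 1 + k1 r^2 times it, then the intrinsics apply), "world_from_camera" (4x4, takes a point from camera to world coordinates). Camera axes: x right, y up, looking along -z (the intrinsics and any distortion apply to the point x, -y, -z); pixel columns grow to the right and rows downward; lengths in m; the calibration is good to about 2 mm. A picture is of the moment at which its call begins.
- job_done(): hands the job in; it is judged then, once.
Trained networks look in the newest picture that a camera, given by its name, has taken for a name from the list of things; names that differ only in an ending like _2 or _b are one class to them, and where a whole thing is asked for, a point or a joint stands for the part that bears it (a point fixed in the world has none). Each returns a list of dicts, best first, with "p" (0 to 1); they miss things now and then, are a little off and sometimes report something else, mostly with a low value. They report only what shows in the picture. A call takes as long as a camera call. They do not tell look-alikes from the thing itself.
- cut_out(camera, thing): "pixels" (480x640 bool, what is visible of it).
- place_of(camera, thing): "at" ([x, y, z] in m, in world coordinates, good to about 4 mm: a listed point, or the origin of a listed thing).
The state is a dict: "time": time; "joint_pos": joint angles; "joint_vel": joint speeds; "joint_efforts": joint torques, N m; "tool_pos": TCP position; "tool_rot": TCP orientation; "contact_force": force on the tool from outside, world axes, zero at the start; "ft_torque": the same for the moment, N m; "gripper_width": opening from 0.0 (shut) to 1.0 (fully open); "grasp_force": force on a finger pad.
Only numpy, scipy, OpenCV 4.12 (cv2) and the standard library are available. Lean on these libraries where they do the work, as an engineer would, in place of code of your own. Each camera call takes 0.05 s, during which the arm holds its last target. There are 200 camera calls.

## Working session

There is one attempt and no reset: what is moved stays moved. The work goes in short steps, Python scripts to look and compute and a tool call to move; the robot and the scene stay as the last step left them, time stands still between calls to the robot, and variables do not carry over. Pictures are saved under pics/ and viewed, at most 14 in all, crops included, and the job is handed in when it is done.

Besides the shell and the picture viewer there is one more tool, called as a command line: name --argument value ..., lists and objects as JSON in quotes. jog_arm: Moves the arm, as the interface text tells. Shift numbers are shares of 50 cm and turn numbers shares of 1.5 rad, none past 1 either way. Its arguments: {"type":"object","properties":{"motion":{"type":"string"}},"required":["motion"]}

```bash
ls; mkdir -p pics; cat > h.py <<'E'
import numpy as np, cv2
from plant import *
from scipy.spatial.transform import Rotation as R
def save(f,name): cv2.imwrite('pics/'+name,f['color'][:,:,::-1])
def world(f,u,v,z=None):
    K=f['intrinsics'];k=f['k1']
    d=np.array([(u-K[0,2])/K[0,0],(v-K[1,2])/K[1,1]]);s=d.copy()
    for _ in range(10): s=d/(1+k*(s@s))
    T=f['world_from_camera'];ray=T[:3,:3]@np.array([s[0],-s[1],-1.]);o=T[:3,3]
    t=(z-o[2])/ray[2] if z is not None else f['range_z'][int(v),int(u)]
    return o+t*ray
def cloud(f):
    """world xyz for each pixel"""
    K=f['intrinsics'];k=f['k1'];v,u=np.mgrid[:480,:640]
    d=np.stack([(u-K[0,2])/K[0,0],(v-K[1,2])/K[1,1]],-1);s=d.copy()
    for _ in range(10): s=d/(1+k*(s**2).sum(-1,keepdims=True))
    T=f['world_from_camera'];Z=f['range_z'][...,None]
    c=np.concatenate([s[...,:1]*Z,-s[...,1:]*Z,-Z],-1)
    return c@T[:3,:3].T+T[:3,3]
E
python3 - <<'E'
from h import *
for c in ('top','side'):
    f=grab_frame(c);save(f,c+'0.png')
    print(c,f['world_from_camera'].round(3).tolist(),f['k1'])
    for n in ['plate1_mid','nest','carriage_top','lock_grip','screw_grip','board','adapter','marker','driver','hub']:
        print(n,[(np.round(r['at'],3).tolist(),round(r['p'],2)) for r in place_of(c,n)])
    P=cloud(f)
    for r in cut_out(c,'plate1_mid'):
        m=r['pixels'];v,u=np.nonzero(m);print('cut',round(r['p'],2),u.mean().round(),v.mean().round(),m.sum(),np.median(P[m],0).round(3), np.median(f['color'][m],0))
s=state();print(s['tool_pos'],s['tool_rot'],s['gripper_width'],s['time'])
E
```

```text
pics
top [[-0.023, 0.998, -0.053, 0.507], [-0.999, -0.025, -0.029, -0.197], [-0.03, 0.052, 0.998, 0.939], [0.0, 0.0, 0.0, 1.0]] -0.05781467469701995
plate1_mid [([0.43, -0.125, 0.008], 0.66), ([0.564, -0.104, 0.003], 0.65), ([0.677, -0.194, 0.001], 0.41)]
nest [([0.53, 0.096, 0.012], 0.64)]
carriage_top [([0.624, 0.228, 0.104], 0.75)]
lock_grip [([0.623, 0.236, 0.125], 0.66)]
screw_grip [([0.521, 0.23, 0.159], 0.58)]
board [([0.587, -0.355, 0.001], 0.8)]
adapter [([0.505, -0.472, -0.001], 0.66), ([0.449, -0.249, 0.005], 0.64)]
marker [([0.677, -0.196, -0.004], 0.88)]
driver [([0.502, -0.472, -0.002], 0.93)]
hub [([0.697, -0.321, 0.001], 0.63), ([0.678, -0.197, -0.001], 0.16)]
cut 0.92 287.0 232.0 821 [ 0.566 -0.104  0.009] [164. 133. 146.]
cut 0.65 302.0 301.0 810 [ 0.432 -0.13   0.009] [79. 72. 65.]
side [[0.696, 0.465, -0.547, 0.129], [-0.718, 0.429, -0.548, -0.621], [-0.02, 0.774, 0.633, 0.605], [0.0, 0.0, 0.0, 1.0]] -0.14690971396228095
plate1_mid [([0.429, -0.13, 0.006], 0.94), ([0.562, -0.103, 0.008], 0.73), ([0.527, 0.093, 0.015], 0.6), ([0.524, 0.226, 0.159], 0.6)]
nest [([0.529, 0.093, 0.015], 0.92)]
carriage_top [([0.621, 0.234, 0.102], 0.8), ([0.573, -0.254, 0.005], 0.5)]
lock_grip [([0.624, 0.23, 0.126], 0.52)]
screw_grip [([0.524, 0.224, 0.158], 0.69), ([0.445, -0.363, -0.001], 0.29)]
board [([0.585, -0.358, -0.0], 0.98)]
adapter [([0.443, -0.246, 0.002], 0.85)]
marker []
driver [([0.504, -0.475, 0.002], 0.68), ([0.699, -0.321, -0.001], 0.47)]
hub [([0.699, -0.322, -0.002], 0.83)]
cut 0.97 236.0 318.0 1043 [ 0.426 -0.135  0.009] [54. 45. 41.]
cut 0.89 286.0 270.0 826 [ 0.558 -0.108  0.01 ] [211.5 122.  135. ]
cut 0.25 457.0 429.0 1234 [ 0.492 -0.506  0.016] [ 10. 149. 121.]
[0.13870513 0.60940188 0.23129334] [ 1.53417442e-05  1.11637381e-01  9.93749010e-01 -1.38492955e-05] 0.9972919037063583 1.2
```

View pics/top0.png

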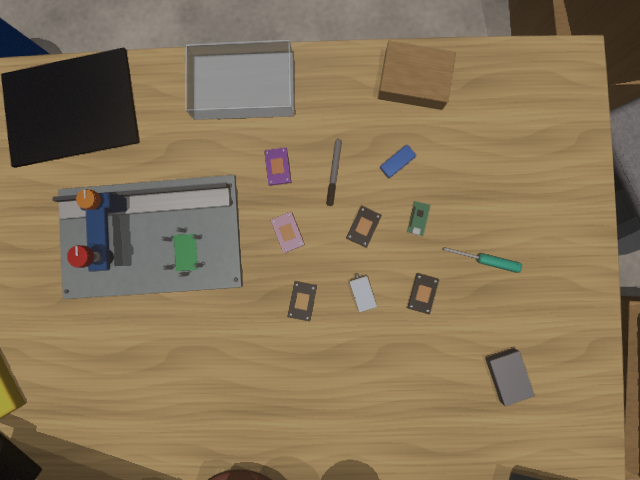

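View pics/side0.png

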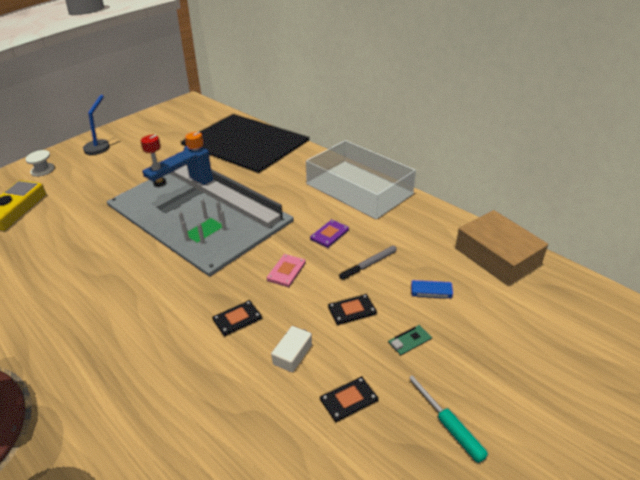

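Both pictures show three black plates, at top-view pixels (302,301), (364,226) and (423,294). The look-alikes to avoid are pink (287,232) and purple (278,167), plus the dark mat (70,107) and the grey block (510,377). Next I measure the poses.

```bash
cat >> h.py <<'E'
def rect(f,xy,zr=(.005,.016),rad=.05,P=None,maskf=None):
    P=cloud(f) if P is None else P
    m=(np.hypot(P[...,0]-xy[0],P[...,1]-xy[1])<rad)&(P[...,2]>zr[0])&(P[...,2]<zr[1])&(f['range_z']>0)
    if maskf is not None: m&=maskf
    n,l,st,_=cv2.connectedComponentsWithStats(m.astype(np.uint8))
    if n<2: return None
    m=l==1+st[1:,4].argmax()
    p=P[m]; (c,(w,h),a)=cv2.minAreaRect((p[:,:2]*1000).astype(np.float32))
    if w<h: w,h,a=h,w,a+90
    a=(a+90)%180-90
    return np.round([c[0]/1000,c[1]/1000,np.median(p[:,2])],4),round(w),round(h),round(a,1),m.sum()
E
python3 - <<'E'
from h import *
f=grab_frame('top');P=cloud(f)
for u,v in [(302,301),(364,226),(423,294),(287,232)]:
    w=world(f,u,v,.01);print((u,v),w.round(3),rect(f,w,P=P))
c=f['color'].astype(int);g=(c[...,1]>c[...,0]+40)&(c[...,1]>c[...,2]+30)
print('nest',rect(f,(.53,.095),(.005,.02),.05,P,g))
m=(P[...,2]>.095)&(P[...,2]<.112)&(c[...,2]>c[...,0]+20)
print('arm',rect(f,(.575,.232),(.09,.112),.15,P,m))
m=(P[...,2]>.007)&(P[...,2]<.017)
print('base',rect(f,(.55,.15),(.006,.018),.3,P,(c.max(-1)-c.min(-1)<25)))
for n in ('lock_grip','screw_grip'):
    for r in cut_out('top',n)[:1]:
        q=P[r['pixels']];print(n,q[q[:,2]>np.percentile(q[:,2],60)].mean(0).round(4),np.percentile(q[:,2],90))
x=c[...,0]>c[...,2]+90
for nm,xy in (('scr',(.523,.226)),('lock',(.623,.232))):
    m=x&(np.hypot(P[...,0]-xy[0],P[...,1]-xy[1])<.035)&(P[...,2]>.09);q=P[m];t=q[q[:,2]>np.percentile(q[:,2],95)-.006]
    print(nm,((t.max(0)+t.min(0))/2).round(4),(t.max(0)-t.min(0)).round(4))
crop=f['color'][140:330,40:450];cv2.imwrite('pics/crop.png',cv2.resize(crop[:,200:,::-1],None,fx=3,fy=3))
E
```

```text
(302, 301) [ 0.432 -0.13   0.01 ] (array([ 0.4321, -0.1298,  0.0094]), 70, 44, -12.5, np.int64(840))
(364, 226) [ 0.573 -0.253  0.01 ] (array([ 0.5734, -0.2521,  0.0096]), 70, 44, -26.9, np.int64(822))
(423, 294) [ 0.44  -0.362  0.01 ] (array([ 0.4414, -0.3616,  0.0095]), 71, 43, -17.3, np.int64(828))
(287, 232) [ 0.565 -0.104  0.01 ] (array([ 0.5655, -0.1039,  0.0096]), 70, 44, 20.8, np.int64(816))
nest (array([0.5309, 0.0953, 0.0117]), 69, 44, 2.8, np.int64(724))
arm (array([0.5692, 0.2278, 0.1032]), 139, 43, -2.6, np.int64(1057))
base (array([0.5622, 0.1713, 0.0113]), 361, 220, -87.2, np.int64(13063))
lock_grip [0.6241 0.2283 0.1416] 0.1368194073289356
screw_grip [ 0.6761 -0.1971  0.0309] 0.012768029164971773
scr [0.5242 0.2278 0.1689] [0.0328 0.0327 0.0071]
lock [0.6237 0.2329 0.135 ] [0.0298 0.0324 0.0072]
```

View pics/crop.png

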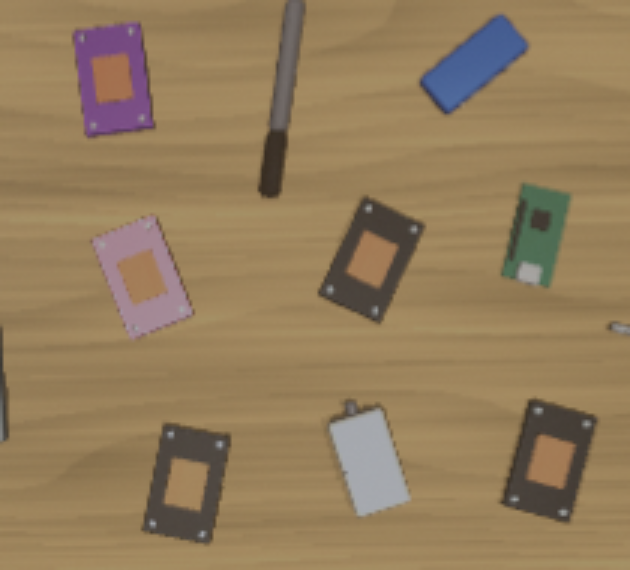

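Three plates. Black plate A at pixel (302,301) is first; the crop shows it clearly black, whereas the look-alikes are pink and purple. I'll plan the moves with a helper.

```bash
cat >> h.py <<'E'
def plan(*wps,start=None):
    """wps: calls, each (x,y,z,yaw of tool y deg). Prints shift/turn fractions per call, chaining the rounded poses."""
    s=state(); p,q=start or (s['tool_pos'],s['tool_rot']); p=np.array(p); M=R.from_quat([q[1],q[2],q[3],q[0]]).as_matrix()
    for x,y,z,yaw in wps:
        a=np.radians(yaw); ty=np.array([np.cos(a),np.sin(a),0]); tz=np.array([0,0,-1.]); T=np.stack([np.cross(ty,tz),ty,tz],1)
        t=(M.T@(np.array([x,y,z])-p)/.5).round(4); r=(R.from_matrix(M.T@T).as_rotvec()/1.5).round(4)
        print((x,y,z,yaw),'->',*t,*r,'| rows',round(max(np.linalg.norm(t)*8,np.linalg.norm(r)*1.5/np.radians(10.7)),1))
        p=p+M@t*.5; M=M@R.from_rotvec(r*1.5).as_matrix()
E
python3 - <<'E'
from h import *
plan((.24,.35,.24,77.5),(.37,.09,.24,77.5),(.432,-.13,.15,77.5),(.432,-.13,.001,77.5),(.432,-.13,.15,77.5))
E
```

```text
(0.24, 0.35, 0.24, 77.5) -> -0.3127 -0.4609 -0.0174 -0.0 -0.0 -0.0037 | rows 4.5
(0.37, 0.09, 0.24, 77.5) -> -0.3664 -0.4514 -0.0 -0.0 -0.0 -0.0 | rows 4.7
(0.432, -0.13, 0.15, 77.5) -> -0.2163 -0.4027 0.18 -0.0 -0.0 -0.0 | rows 3.9
(0.432, -0.13, 0.001, 77.5) -> -0.0 0.0 0.298 -0.0 -0.0 -0.0 | rows 2.4
(0.432, -0.13, 0.15, 77.5) -> -0.0 0.0 -0.298 -0.0 -0.0 -0.0 | rows 2.4
```

jog_arm --motion "62 -0.313 -0.461 -0.017 0 0 -0.004;62 -0.313 -0.461 -0.017 0 0 -0.004;62 -0.313 -0.461 -0.017 0 0 -0.004;62 -0.313 -0.461 -0.017 0 0 -0.004;62 -0.313 -0.461 -0.017 0 0 -0.004"

```text
time: 1.98
tool_pos: [0.2408, 0.3478, 0.24]
tool_rot: [0.001, 0.11, 0.994, 0.0]
contact_force: [0.7, 0.4, 0.1]
gripper_width: 0.622
grasp_force: 0.0
```

jog_arm --motion "62 -0.366 -0.451 0 0 0 0;62 -0.366 -0.451 0 0 0 0;62 -0.366 -0.451 0 0 0 0;62 -0.366 -0.451 0 0 0 0;62 -0.366 -0.451 0 0 0 0"

```text
time: 2.6
tool_pos: [0.3708, 0.0878, 0.2402]
tool_rot: [0.001, 0.11, 0.994, 0.0]
contact_force: [0.7, 0.2, 0.4]
gripper_width: 0.621
grasp_force: 0.0
```

jog_arm --motion "62 -0.216 -0.403 0.18 0 0 0;62 -0.216 -0.403 0.18 0 0 0;62 -0.216 -0.403 0.18 0 0 0;62 -0.216 -0.403 0.18 0 0 0;62 -0.216 -0.403 0.18 0 0 0"

```text
time: 3.22
tool_pos: [0.4311, -0.1322, 0.1477]
tool_rot: [-0.002, 0.111, 0.994, 0.001]
contact_force: [-0.0, -1.0, 0.4]
gripper_width: 0.622
grasp_force: 0.0
```

```bash
python3 - <<'E'
from h import *
f=grab_frame('wrist');save(f,'w1.png');P=cloud(f);print(f['world_from_camera'].round(3).tolist())
print(rect(f,(.432,-.13),(.005,.016),P=P))
s=state();print(s['tool_pos'],s['gripper_width'],s['contact_force'],s['joint_pos'])
plan((.432,-.13,.001,77.5))
E
```

```text
[[0.221, -0.939, -0.264, 0.363], [0.975, 0.213, 0.059, -0.117], [0.0, -0.27, 0.963, 0.291], [0.0, 0.0, 0.0, 1.0]]
(array([ 0.4299, -0.1296,  0.0103]), 70, 44, -12.5, np.int64(5562))
[ 0.43141071 -0.13081953  0.14878607] 0.6199068707631643 [ 0.22855652  0.04631462 -0.3409148 ] [-4.59956313e-01 -3.18153854e-01  2.08852719e+00  3.04154476e-04
  1.37404629e+00 -1.80990446e+00]
(0.432, -0.13, 0.001, 77.5) -> -0.0016 0.0016 0.2956 0.0006 -0.0018 -0.0018 | rows 2.4
```

View pics/w1.png

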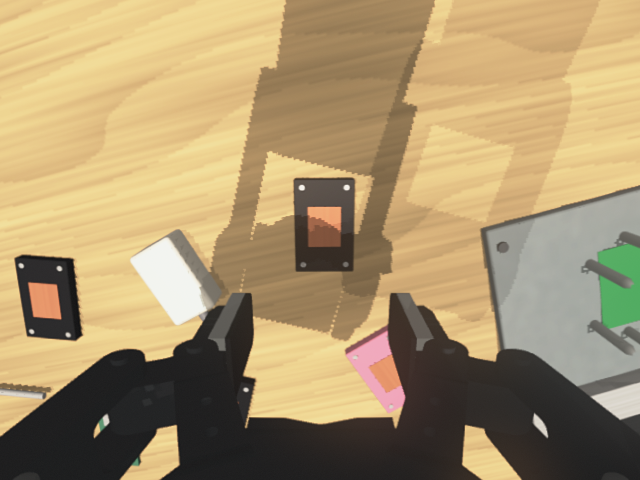

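The wrist view shows black plate A at (325,224), centred between the fingers at (235,330) and (410,330).

jog_arm --motion "62 0.001 0 0.2 0 0 0;62 0.001 0 0.27 0 0 0;62 0.001 0 0.298 0 0 0;62 0.001 0 0.298 0 0 0;62 0.001 0 0.298 0 0 0"

```text
time: 3.9
tool_pos: [0.4326, -0.1295, 0.0023]
tool_rot: [0.001, 0.108, 0.994, -0.0]
contact_force: [-1.1, -0.2, -0.2]
gripper_width: 0.622
grasp_force: 0.0
```

jog_arm --motion "0 0 0 0 0 0 0;0 0 0 0 0 0 0;0 0 0 0 0 0 0;0 0 0 0 0 0 0;0 0 0 0 0 0 0"

```text
time: 4.53
tool_pos: [0.4331, -0.1301, 0.003]
tool_rot: [0.002, 0.109, 0.994, -0.0]
contact_force: [-1.2, 2.0, 6.8]
gripper_width: 0.49
grasp_force: 61.3
```

jog_arm --motion "0 0 0 -0.03 0 0 0;0 0 0 -0.13 0 0 0;0 0 0 -0.2 0 0 0;0 0 0 -0.2 0 0 0;0 0 0 -0.2 0 0 0"

```text
time: 5.15
tool_pos: [0.431, -0.1295, 0.1005]
tool_rot: [-0.0, 0.109, 0.994, 0.0]
contact_force: [-0.7, -0.1, -1.4]
gripper_width: 0.491
grasp_force: 61.2
```

```bash
python3 - <<'E'
from h import *
f=grab_frame('wrist');save(f,'w2.png');P=cloud(f);s=state();print(s['tool_pos'],s['gripper_width'],s['grasp_force'],s['contact_force'])
z=s['tool_pos'][2]
for a in (0,.006,.012,.018): print(a,rect(f,(s['tool_pos'][0],s['tool_pos'][1]),(z-.006+a,z+.002+a),.05,P))
E
```

```text
[ 0.43050114 -0.12929432  0.09960707] 0.487992657557705 61.18591904640198 [-0.11224187 -0.03360456 -1.2833084 ]
0 (array([ 0.394 , -0.1213,  0.1002]), 43, 1, 77.5, np.int64(203))
0.006 (array([ 0.4301, -0.1312,  0.1072]), 68, 45, -8.7, np.int64(4076))
0.012 (array([ 0.428 , -0.129 ,  0.1077]), 70, 55, -12.1, np.int64(19431))
0.018 (array([ 0.4351, -0.1065,  0.1156]), 23, 7, -16.2, np.int64(369))
```

View pics/w2.png

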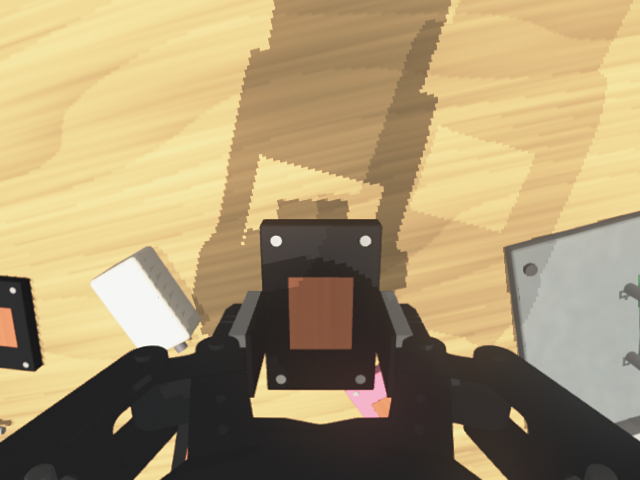

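Plate A is gripped squarely, its front edge at row 222 and its copper patch at (320,312). Next I carry it above the nest.

```bash
python3 - <<'E'
from h import *
plan((.5309,.0953,.13,92.8),(.5309,.0953,.09,92.8))
E
```

```text
(0.5309, 0.0953, 0.13, 92.8) -> -0.0988 0.482 -0.0608 0.0005 -0.0014 -0.1778 | rows 4.0
(0.5309, 0.0953, 0.09, 92.8) -> -0.0 -0.0 0.08 0.0 0.0 -0.0 | rows 0.6
```

jog_arm --motion "0 0 0.1 -0.06 0 0 -0.05;0 -0.099 0.482 -0.06 0 -0.001 -0.178;0 -0.099 0.482 -0.06 0 -0.001 -0.178;0 -0.099 0.482 -0.06 0 -0.001 -0.178;0 -0.099 0.482 -0.06 0 -0.001 -0.178"

```text
time: 5.82
tool_pos: [0.5315, 0.0979, 0.1287]
tool_rot: [-0.001, -0.027, 1.0, 0.0]
contact_force: [-0.7, -0.2, 0.1]
gripper_width: 0.491
grasp_force: 61.4
```

jog_arm --motion "0 0 0 0 0 0 0;0 0 0 0 0 0 0;0 0 0 0 0 0 0;0 0 0 0 0 0 0;0 0 0 0 0 0 0"

```text
time: 6.45
tool_pos: [0.5319, 0.0943, 0.131]
tool_rot: [0.001, -0.024, 1.0, -0.0]
contact_force: [-0.1, 0.5, -0.2]
gripper_width: 0.489
grasp_force: 61.4
```

```bash
python3 - <<'E'
from h import *
f=grab_frame('wrist');save(f,'w3.png');P=cloud(f);s=state();print(s['tool_pos'],s['tool_rot'],s['gripper_width'],s['grasp_force'],s['contact_force'])
t=s['tool_pos'];z=t[2]
for a in (0,.002,.004): print(a,rect(f,t[:2],(z-.006+a,z+.002+a),.05,P))
# posts tips: points around z 0.05..0.06
m=(P[...,2]>.050)&(P[...,2]<.061)&(np.hypot(P[...,0]-.531,P[...,1]-.095)<.06)
n,l,st,c=cv2.connectedComponentsWithStats(m.astype(np.uint8))
a=np.radians(2.8);E=np.array([[np.cos(a),np.sin(a)],[-np.sin(a),np.cos(a)]])
for i in range(1,n):
    if st[i,4]>8:
        q=P[l==i];print(st[i,4],q.mean(0).round(4),'nest frame mm',(E@(q.mean(0)[:2]-[.5309,.0953])*1000).round(1))
f=grab_frame('top');P=cloud(f);print('top plate',rect(f,t[:2],(z,z+.012),.05,P))
E
```

```text
[0.53191175 0.09449571 0.13096334] [ 8.79044575e-04 -2.43006982e-02  9.99704303e-01 -9.60639556e-05] 0.48641393680615846 61.362690925598145 [-0.12336096 -0.2165691  -0.04256828]
0 (array([0.494 , 0.0928, 0.1312]), 43, 1, -87.2, np.int64(266))
0.002 (array([0.494 , 0.0928, 0.1321]), 43, 1, -87.2, np.int64(412))
0.004 (array([0.4943, 0.0928, 0.1335]), 43, 1, -87.4, np.int64(584))
139 [0.4861 0.0929 0.0547] nest frame mm [-44.8  -0.2]
136 [0.5023 0.0653 0.0545] nest frame mm [-30.  -28.5]
136 [0.4995 0.1221 0.0545] nest frame mm [-30.1  28.3]
top plate (array([0.509 , 0.0932, 0.1371]), 46, 26, -86.1, np.int64(363))
```

View pics/w3.png

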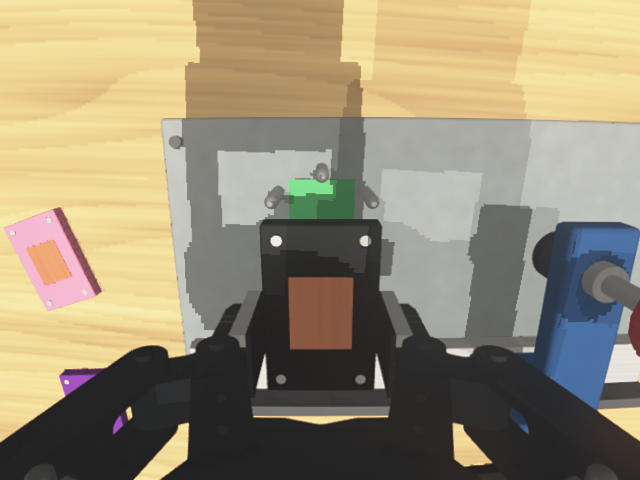

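The wrist view shows the plate above the nest, its front edge at row 222. Three post tips show at (273,197), (321,172) and (371,197), symmetric about the plate. I lower it.

jog_arm --motion "0 0 0.001 0.06 0 0 0;0 0 0.001 0.12 0 0 0;0 0 0.001 0.15 0 0 0;0 0 0.001 0.17 0 0 0;0 0 0.001 0.18 0 0 0"

```text
time: 7.18
tool_pos: [0.5324, 0.0953, 0.0409]
tool_rot: [0.001, -0.025, 1.0, -0.0]
contact_force: [0.4, -0.0, -1.6]
gripper_width: 0.485
grasp_force: 61.4
```

jog_arm --motion "0 0 0 0.02 0 0 0;0 0 0 0.035 0 0 0;0 0 0 0.045 0 0 0;0 0 0 0.05 0 0 0;0 0 0 0.05 0 0 0"

```text
time: 7.8
tool_pos: [0.532, 0.0953, 0.0157]
tool_rot: [0.001, -0.025, 1.0, -0.0]
contact_force: [0.2, -0.6, -2.3]
gripper_width: 0.491
grasp_force: 61.4
```

jog_arm --motion "65 0 0 0 0 0 0;65 0 0 0 0 0 0;65 0 0 -0.02 0 0 0;65 0 0 -0.15 0 0 0;65 0 0 -0.25 0 0 0"

```text
time: 8.43
tool_pos: [0.5321, 0.0953, 0.1434]
tool_rot: [0.001, -0.025, 1.0, -0.0]
contact_force: [1.2, 0.7, 0.6]
gripper_width: 0.643
grasp_force: 0.0
```

```bash
python3 - <<'E'
from h import *
f=grab_frame('wrist');P=cloud(f);s=state();print(s['tool_pos'],s['gripper_width'])
print('in nest',rect(f,(.531,.095),(.019,.026),.05,P))
f=grab_frame('top');P=cloud(f)
print('B',rect(f,(.5734,-.2521),P=P),'C',rect(f,(.4414,-.3616),P=P))
plan((.555,-.10,.14,78),(.5734,-.2521,.12,63.1))
E
```

```text
[0.53678537 0.09564132 0.1523403 ] 0.6494478270499116
in nest (array([0.5293, 0.0954, 0.0223]), 71, 44, 2.7, np.int64(6188))
B (array([ 0.5733, -0.2521,  0.0095]), 70, 44, -26.6, np.int64(830)) C (array([ 0.4411, -0.362 ,  0.0095]), 71, 43, -16.6, np.int64(831))
(0.555, -0.1, 0.14, 78) -> -0.0165 -0.3925 0.0203 0.0012 0.0111 0.1725 | rows 3.1
(0.5734, -0.2521, 0.12, 63.1) -> -0.0993 -0.2899 0.04 0.0 0.0 0.1733 | rows 2.5
```

```bash
python3 - <<'E'
from h import *
plan((.555,-.10,.14,78),(.5733,-.2521,.12,63.2))
E
```

```text
(0.555, -0.1, 0.14, 78) -> -0.0165 -0.3925 0.0203 0.0012 0.0111 0.1725 | rows 3.1
(0.5733, -0.2521, 0.12, 63.2) -> -0.0991 -0.2899 0.04 0.0 0.0 0.1722 | rows 2.5
```

```bash
cat >> h.py <<'E'
def C(x,y,z,yaw):
    a=np.radians(yaw-90)/2   # tool y yaw -> quat (down)
    return (x,y,z),(0,-np.sin(a),np.cos(a),0)
E
python3 - <<'E'
from h import *
plan((.555,-.10,.14,78),(.5733,-.2521,.12,63.2),start=C(.5317,.0955,.14,92.8))
E
```

```text
(0.555, -0.1, 0.14, 78) -> -0.0274 -0.3928 0.0 0.0 0.0 0.1722 | rows 3.2
(0.5733, -0.2521, 0.12, 63.2) -> -0.0991 -0.2899 0.04 0.0 0.0 0.1722 | rows 2.5
```

jog_arm --motion "65 -0.027 -0.393 0 0 0 0.172;65 -0.027 -0.393 0 0 0 0.172;65 -0.027 -0.393 0 0 0 0.172;65 -0.027 -0.393 0 0 0 0.172;65 -0.027 -0.393 0 0 0 0.172"

```text
time: 9.15
tool_pos: [0.5548, -0.1004, 0.1407]
tool_rot: [0.001, 0.105, 0.994, 0.0]
contact_force: [0.5, -0.3, 0.8]
gripper_width: 0.648
grasp_force: 0.0
```

jog_arm --motion "65 -0.099 -0.29 0.04 0 0 0.172;65 -0.099 -0.29 0.04 0 0 0.172;65 -0.099 -0.29 0.04 0 0 0.172;65 -0.099 -0.29 0.04 0 0 0.172;65 -0.099 -0.29 0.04 0 0 0.172"

```text
time: 9.78
tool_pos: [0.5736, -0.2503, 0.1208]
tool_rot: [0.0, 0.23, 0.973, 0.001]
contact_force: [0.0, -0.2, 0.1]
gripper_width: 0.654
grasp_force: 0.0
```

```bash
python3 - <<'E'
from h import *
f=grab_frame('wrist');P=cloud(f);s=state();print(s['tool_pos'],s['tool_rot'],s['gripper_width'])
print('B',rect(f,(.5733,-.252),(.005,.016),.05,P))
plan((.5733,-.2521,.001,63.2))
E
```

```text
[ 0.57364853 -0.25021307  0.12092636] [5.92807434e-04 2.30149706e-01 9.73154967e-01 4.13582140e-04] 0.6482058779989491
B (array([ 0.5708, -0.2517,  0.0103]), 70, 44, -26.7, np.int64(6663))
(0.5733, -0.2521, 0.001, 63.2) -> -0.0008 -0.0039 0.2398 0.0007 0.0006 0.0022 | rows 1.9
```

jog_arm --motion "65 0 -0.001 0.1 0 0 0;65 0 -0.001 0.2 0 0 0;65 0 -0.001 0.239 0 0 0;65 0 -0.001 0.239 0 0 0;65 0 -0.001 0.239 0 0 0"

```text
time: 10.45
tool_pos: [0.5752, -0.2534, 0.004]
tool_rot: [0.003, 0.231, 0.973, -0.0]
contact_force: [0.8, 0.3, -0.1]
gripper_width: 0.648
grasp_force: 0.0
```

jog_arm --motion "0 0 0 0 0 0 0;0 0 0 0 0 0 0;0 0 0 0 0 0 0;0 0 0 0 0 0 0;0 0 0 0 0 0 0"

```text
time: 11.08
tool_pos: [0.5755, -0.2539, 0.0048]
tool_rot: [0.003, 0.231, 0.973, -0.0]
contact_force: [-0.2, 1.0, 6.3]
gripper_width: 0.484
grasp_force: 60.5
```

jog_arm --motion "0 0 0 -0.04 0 0 0;0 0 0 -0.15 0 0 0;0 0 0 -0.25 0 0 0;0 0 0 -0.25 0 0 0;0 0 0 -0.25 0 0 0"

```text
time: 11.7
tool_pos: [0.5731, -0.2528, 0.1272]
tool_rot: [0.001, 0.231, 0.973, -0.0]
contact_force: [-0.3, 0.9, -0.8]
gripper_width: 0.483
grasp_force: 61.0
```

```bash
python3 - <<'E'
from h import *
f=grab_frame('wrist');P=cloud(f);s=state();t=s['tool_pos'];print(t,s['gripper_width'],s['grasp_force'])
print(rect(f,t[:2],(t[2]-.004,t[2]+.004),.05,P))
plan((.555,-.10,.14,78),(.5315,.0955,.14,92.8),(.5315,.0955,.0255,92.8),start=C(.5733,-.2521,.126,63.2))
E
```

```text
[ 0.57240766 -0.25241702  0.1256833 ] 0.48320572886753177 60.969014167785645
(array([ 0.5375, -0.2353,  0.1267]), 43, 1, 63.4, np.int64(416))
(0.555, -0.1, 0.14, 78) -> 0.1698 0.255 -0.028 0.0 0.0 -0.1722 | rows 2.5
(0.5315, 0.0955, 0.14, 92.8) -> 0.1273 0.3727 0.0 0.0 0.0 -0.1722 | rows 3.2
(0.5315, 0.0955, 0.0255, 92.8) -> -0.0 0.0 0.229 0.0 0.0 -0.0 | rows 1.8
```

jog_arm --motion "0 0.17 0.255 -0.028 0 0 -0.172;0 0.17 0.255 -0.028 0 0 -0.172;0 0.17 0.255 -0.028 0 0 -0.172;0 0.17 0.255 -0.028 0 0 -0.172;0 0.17 0.255 -0.028 0 0 -0.172"

```text
time: 12.38
tool_pos: [0.554, -0.1011, 0.1391]
tool_rot: [-0.0, 0.104, 0.995, -0.0]
contact_force: [0.6, -0.5, -0.5]
gripper_width: 0.481
grasp_force: 61.0
```

jog_arm --motion "0 0.127 0.373 0 0 0 -0.172;0 0.127 0.373 0 0 0 -0.172;0 0.127 0.373 0 0 0 -0.172;0 0.127 0.373 0 0 0 -0.172;0 0.127 0.373 0 0 0 -0.172"

```text
time: 13.0
tool_pos: [0.5314, 0.0943, 0.1398]
tool_rot: [0.0, -0.025, 1.0, -0.0]
contact_force: [0.1, -1.2, -0.8]
gripper_width: 0.484
grasp_force: 61.2
```

jog_arm --motion "0 0 0 0.08 0 0 0;0 0 0 0.08 0 0 0;0 0 0 0.08 0 0 0;0 0 0 0.08 0 0 0;0 0 0 0.08 0 0 0"

```text
time: 13.62
tool_pos: [0.5321, 0.0947, 0.1017]
tool_rot: [0.002, -0.024, 1.0, -0.0]
contact_force: [-1.3, 0.3, 0.1]
gripper_width: 0.484
grasp_force: 61.2
```

```bash
cat > hov.py <<'E'
from h import *
f=grab_frame('wrist');P=cloud(f);s=state();t=s['tool_pos'];print(t.round(4),s['tool_rot'].round(4),s['gripper_width'],s['grasp_force'])
a=np.radians(2.8);E=np.array([[np.cos(a),np.sin(a)],[-np.sin(a),np.cos(a)]])
r=rect(f,t[:2],(t[2]-.004,t[2]+.004),.05,P);print(r,'edge nest frame',(E@(r[0][:2]-[.5309,.0953])*1000).round(1))
m=(P[...,2]>.050)&(P[...,2]<.061)&(np.hypot(P[...,0]-.531,P[...,1]-.095)<.06)
n,l,st,c=cv2.connectedComponentsWithStats(m.astype(np.uint8))
for i in range(1,n):
    if st[i,4]>8: q=P[l==i];print(st[i,4],'post',(E@(q.mean(0)[:2]-[.5309,.0953])*1000).round(1))
E
python3 hov.py
```

```text
[0.5319 0.0948 0.1014] [ 1.600e-03 -2.460e-02  9.997e-01 -1.000e-04] 0.47946136534880657 61.17146372795105
(array([0.4927, 0.0929, 0.1017]), 43, 1, -87.2, np.int64(503)) edge nest frame [-38.3  -0.5]
184 post [-44.9  -0.1]
135 post [-30.9 -28.9]
134 post [-30.9  28.7]
```

jog_arm --motion "0 -0.003 0.001 0.03 0 0 0;0 -0.003 0.001 0.06 0 0 0;0 -0.003 0.001 0.09 0 0 0;0 -0.003 0.001 0.11 0 0 0;0 -0.003 0.001 0.12 0 0 0"

```text
time: 14.3
tool_pos: [0.5322, 0.0955, 0.0391]
tool_rot: [-0.0, -0.025, 1.0, -0.0]
contact_force: [0.0, 0.4, -0.2]
gripper_width: 0.482
grasp_force: 61.2
```

jog_arm --motion "0 0 0 0.01 0 0 0;0 0 0 0.02 0 0 0;0 0 0 0.026 0 0 0;0 0 0 0.028 0 0 0;0 0 0 0.028 0 0 0"

```text
time: 14.92
tool_pos: [0.533, 0.0955, 0.0268]
tool_rot: [0.001, -0.025, 1.0, -0.0]
contact_force: [-2.3, 0.3, 3.7]
gripper_width: 0.483
grasp_force: 61.7
```

jog_arm --motion "65 0 0 0 0 0 0;65 0 0 0 0 0 0;65 0 0 -0.02 0 0 0;65 0 0 -0.14 0 0 0;65 0 0 -0.23 0 0 0"

```text
time: 15.55
tool_pos: [0.5332, 0.0955, 0.1441]
tool_rot: [0.002, -0.025, 1.0, -0.0]
contact_force: [0.7, 0.5, 0.0]
gripper_width: 0.651
grasp_force: 0.0
```

jog_arm --motion "65 0 0 0 0 0 0;65 0 0 0 0 0 0;65 0 0 0 0 0 0;65 0 0 0 0 0 0;65 0 0 0 0 0 0"

```text
time: 16.18
tool_pos: [0.5322, 0.0954, 0.1404]
tool_rot: [-0.0, -0.025, 1.0, -0.0]
contact_force: [-0.9, -0.2, -0.2]
gripper_width: 0.65
grasp_force: 0.0
```

```bash
python3 - <<'E'
from h import *
f=grab_frame('wrist');P=cloud(f);s=state();print(s['tool_pos'],s['tool_rot'],s['gripper_width'])
print('in nest',rect(f,(.531,.095),(.028,.037),.05,P))
f=grab_frame('top');P=cloud(f)
r=rect(f,(.4414,-.3616),P=P);print('C',r)
for u in [(.5734,-.2521),(.432,-.13)]: print('empty?',rect(f,u,P=P))
x,y=r[0][:2];yaw=r[3]+90
plan((.53,-.11,.15,85),(x,y,.13,yaw),(x,y,.001,yaw))
E
```

```text
[0.53231933 0.09545419 0.14061529] [ 1.31706718e-04 -2.45808536e-02  9.99697833e-01 -8.65697348e-05] 0.6464815917261701
in nest (array([0.5283, 0.0955, 0.0323]), 70, 44, 3.0, np.int64(6815))
C (array([ 0.4415, -0.3613,  0.0095]), 71, 44, -17.8, np.int64(831))
empty? None
empty? (array([ 0.431 , -0.1434,  0.0051]), 0, 0, 0.0, np.int64(1))
(0.53, -0.11, 0.15, 85) -> 0.0251 -0.4102 -0.0182 -0.0001 0.0005 0.0909 | rows 3.3
(np.float64(0.4415), np.float64(-0.3613), 0.13, 72.2) -> 0.1326 -0.5161 0.04 -0.0 -0.0 0.149 | rows 4.3
(np.float64(0.4415), np.float64(-0.3613), 0.001, 72.2) -> -0.0001 0.0 0.258 -0.0 -0.0 -0.0 | rows 2.1
```

jog_arm --motion "65 0.025 -0.41 -0.018 0 0 0.091;65 0.025 -0.41 -0.018 0 0 0.091;65 0.025 -0.41 -0.018 0 0 0.091;65 0.025 -0.41 -0.018 0 0 0.091;65 0.025 -0.41 -0.018 0 0 0.091"

```text
time: 16.9
tool_pos: [0.5302, -0.1105, 0.1503]
tool_rot: [0.001, 0.045, 0.999, 0.0]
contact_force: [-0.6, 0.7, 0.3]
gripper_width: 0.646
grasp_force: 0.0
```

jog_arm --motion "65 0.133 -0.516 0.04 0 0 0.145;65 0.133 -0.516 0.04 0 0 0.145;65 0.133 -0.516 0.04 0 0 0.145;65 0.133 -0.516 0.04 0 0 0.145;65 0.133 -0.516 0.04 0 0 0.145"

```text
time: 17.52
tool_pos: [0.4411, -0.362, 0.1297]
tool_rot: [0.0, 0.153, 0.988, 0.0]
contact_force: [1.0, -0.5, 0.2]
gripper_width: 0.653
grasp_force: 0.0
```

```bash
python3 - <<'E'
from h import *
f=grab_frame('wrist');P=cloud(f);s=state();print(s['tool_pos'],s['tool_rot'],s['gripper_width'])
print('C',rect(f,(.4415,-.361),(.005,.016),.05,P))
plan((.4415,-.3613,.001,72.6))
E
```

```text
[ 0.4409962  -0.36247198  0.12967022] [3.91925897e-04 1.52476177e-01 9.88307068e-01 2.92034874e-05] 0.6485350649071514
C (array([ 0.4392, -0.3621,  0.0103]), 71, 44, -16.3, np.int64(6253))
(0.4415, -0.3613, 0.001, 72.6) -> -0.0001 0.0025 0.2573 0.0001 0.0005 -0.0016 | rows 2.1
```

jog_arm --motion "65 0 0 0.12 0 0 0;65 0 0 0.22 0 0 0;65 0 0 0.258 0 0 0;65 0 0 0.258 0 0 0;65 0 0 0.258 0 0 0"

```text
time: 18.2
tool_pos: [0.4435, -0.362, 0.0037]
tool_rot: [0.002, 0.151, 0.988, -0.001]
contact_force: [-0.2, -0.7, 0.5]
gripper_width: 0.654
grasp_force: 0.0
```

jog_arm --motion "0 0 0 0 0 0 0;0 0 0 0 0 0 0;0 0 0 0 0 0 0;0 0 0 0 0 0 0;0 0 0 0 0 0 0"

```text
time: 18.82
tool_pos: [0.4436, -0.3627, 0.0045]
tool_rot: [0.003, 0.152, 0.988, -0.001]
contact_force: [-0.1, 1.8, 7.5]
gripper_width: 0.485
grasp_force: 60.3
```

jog_arm --motion "0 0 0 -0.04 0 0 0;0 0 0 -0.15 0 0 0;0 0 0 -0.25 0 0 0;0 0 0 -0.25 0 0 0;0 0 0 -0.25 0 0 0"

```text
time: 19.45
tool_pos: [0.4414, -0.361, 0.1268]
tool_rot: [0.001, 0.152, 0.988, -0.0]
contact_force: [0.1, 0.6, -0.8]
gripper_width: 0.482
grasp_force: 61.0
```

```bash
python3 - <<'E'
from h import *
plan((.53,-.11,.15,85),(.5315,.0955,.14,92.8),start=C(.4415,-.3613,.126,72.6))
E
```

```text
(0.53, -0.11, 0.15, 85) -> -0.0186 0.5325 -0.048 0.0 0.0 -0.1443 | rows 4.3
(0.5315, 0.0955, 0.14, 92.8) -> 0.0328 0.4097 0.02 0.0 0.0 -0.0907 | rows 3.3
```

jog_arm --motion "0 -0.019 0.533 -0.048 0 0 -0.144;0 -0.019 0.533 -0.048 0 0 -0.144;0 -0.019 0.533 -0.048 0 0 -0.144;0 -0.019 0.533 -0.048 0 0 -0.144;0 -0.019 0.533 -0.048 0 0 -0.144"

```text
time: 20.08
tool_pos: [0.53, -0.1065, 0.1486]
tool_rot: [-0.001, 0.042, 0.999, 0.001]
contact_force: [-0.6, -0.7, -1.3]
gripper_width: 0.484
grasp_force: 61.1
```

jog_arm --motion "0 0.033 0.41 0.02 0 0 -0.091;0 0.033 0.41 0.02 0 0 -0.091;0 0.033 0.41 0.02 0 0 -0.091;0 0.033 0.41 0.02 0 0 -0.091;0 0.033 0.41 0.02 0 0 -0.091"

```text
time: 20.7
tool_pos: [0.5315, 0.0959, 0.139]
tool_rot: [-0.001, -0.025, 1.0, -0.001]
contact_force: [0.2, -0.0, -1.6]
gripper_width: 0.488
grasp_force: 61.2
```

jog_arm --motion "0 0 0 0.08 0 0 0;0 0 0 0.08 0 0 0;0 0 0 0.08 0 0 0;0 0 0 0.08 0 0 0;0 0 0 0.08 0 0 0"

```text
time: 21.32
tool_pos: [0.5332, 0.0957, 0.1017]
tool_rot: [0.002, -0.024, 1.0, -0.0]
contact_force: [-1.3, 1.0, -0.4]
gripper_width: 0.485
grasp_force: 61.2
```

```bash
python3 hov.py
```

```text
[0.533  0.0958 0.1014] [ 1.600e-03 -2.380e-02  9.997e-01 -1.000e-04] 0.4830092567610138 61.22651696205139
(array([0.4944, 0.0936, 0.102 ]), 43, 1, -86.9, np.int64(497)) edge nest frame [-36.5   0.1]
181 post [-44.8  -0.2]
175 post [-30.2 -28.6]
168 post [-30.4  28.3]
```

jog_arm --motion "0 0 0 0.03 0 0 0;0 0 0 0.06 0 0 0;0 0 0 0.09 0 0 0;0 0 0 0.105 0 0 0;0 0 0 0.11 0 0 0"

```text
time: 22.0
tool_pos: [0.5319, 0.0959, 0.0443]
tool_rot: [-0.0, -0.024, 1.0, -0.0]
contact_force: [0.5, -0.2, -0.6]
gripper_width: 0.485
grasp_force: 61.2
```

jog_arm --motion "0 0 0 0.01 0 0 0;0 0 0 0.015 0 0 0;0 0 0 0.018 0 0 0;0 0 0 0.019 0 0 0;0 0 0 0.019 0 0 0"

```text
time: 22.62
tool_pos: [0.5326, 0.0959, 0.0365]
tool_rot: [0.001, -0.024, 1.0, -0.0]
contact_force: [-2.3, -0.4, 4.8]
gripper_width: 0.484
grasp_force: 61.9
```

jog_arm --motion "65 0 0 0 0 0 0;65 0 0 0 0 0 0;65 0 0 -0.02 0 0 0;65 0 0 -0.14 0 0 0;65 0 0 -0.22 0 0 0"

```text
time: 23.25
tool_pos: [0.5332, 0.096, 0.149]
tool_rot: [0.002, -0.024, 1.0, -0.0]
contact_force: [0.9, 0.2, -0.2]
gripper_width: 0.644
grasp_force: 0.0
```

jog_arm --motion "65 0.1 -0.15 -0.14 0 0 0;65 0.1 -0.15 -0.14 0 0 0;65 0.1 -0.15 -0.14 0 0 0;65 0.1 -0.15 -0.14 0 0 0;65 0.1 -0.15 -0.14 0 0 0"

```text
time: 23.88
tool_pos: [0.4854, 0.0193, 0.2143]
tool_rot: [-0.001, -0.024, 1.0, 0.0]
contact_force: [0.5, 0.1, 0.3]
gripper_width: 0.648
grasp_force: 0.0
```

```bash
python3 - <<'E'
from h import *
f=grab_frame('wrist');P=cloud(f);s=state();print(s['tool_pos'],s['tool_rot'],s['gripper_width'],s['joint_pos'])
save(f,'w4.png')
print('in nest',rect(f,(.531,.095),(.038,.047),.05,P))
c=f['color'].astype(int);x=c[...,0]>c[...,2]+80
for nm,xy in (('scr',(.524,.228)),('lock',(.6237,.231))):
    m=x&(np.hypot(P[...,0]-xy[0],P[...,1]-xy[1])<.035)&(P[...,2]>.09);q=P[m]
    if len(q): t=q[q[:,2]>np.percentile(q[:,2],95)-.004];print(nm,len(t),((t.max(0)+t.min(0))/2).round(4),(t.max(0)-t.min(0)).round(4))
for c in('top',):
  f=grab_frame(c);P=cloud(f);
  print('top in nest',rect(f,(.531,.095),(.036,.049),.05,P))
  c=f['color'].astype(int)
  for nm,xy in (('scr',(.524,.228)),('lock',(.6237,.231))):
    m=(np.hypot(P[...,0]-xy[0],P[...,1]-xy[1])<.03)&(P[...,2]>(.128 if nm=='lock' else .162));m&=(c[...,0]>c[...,2]+50)|(c.min(-1)>140);q=P[m]
    print(nm,m.sum(),((q.max(0)+q.min(0))/2).round(4),(q.max(0)-q.min(0)).round(4))
E
```

```text
[0.48537536 0.01933938 0.21422335] [-6.27068311e-04 -2.43982687e-02  9.99702106e-01  1.76354423e-04] 0.6523639013366122 [-1.13630343e-01 -2.78885746e-01  1.94648848e+00  1.77603073e-04
  1.47528066e+00 -1.73324511e+00]
in nest (array([0.5286, 0.0957, 0.0423]), 71, 44, 3.3, np.int64(3583))
scr 1 [0.5355 0.2141 0.1594] [0. 0. 0.]
lock 2 [0.6078 0.2593 0.0993] [0.0007 0.0009 0.0035]
top in nest (array([0.535 , 0.0982, 0.0414]), 62, 49, 3.6, np.int64(574))Traceback (most recent call last):
  File "<stdin>", line 15, in <module>
    return umr_maximum(a, axis, None, out, keepdims, initial, where)
ValueError: zero-size array to reduction operation maximum which has no identity
```

View pics/w4.png

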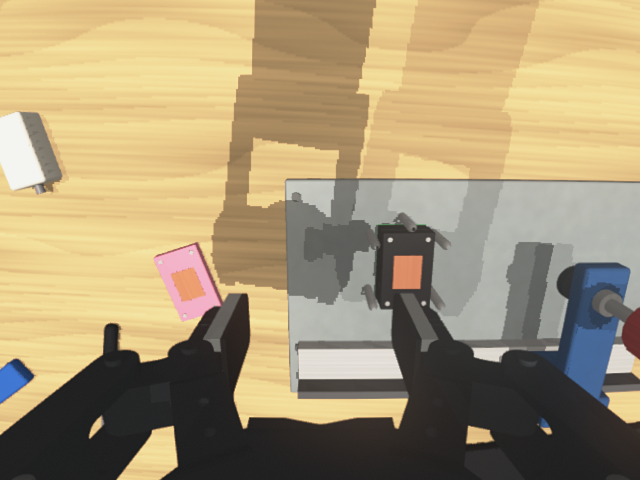

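The wrist view shows three plates stacked at (405,265) inside the posts, top at 42 mm. Next is the lock knob, starting from above it.

```bash
python3 - <<'E'
from h import *
plan((.6243,.2327,.215,92.8),(.6243,.2327,.108,92.8),start=C(.4852,.0200,.2148,92.8))
E
```

```text
(0.6243, 0.2327, 0.215, 92.8) -> -0.2986 0.4113 -0.0004 0.0 0.0 -0.0 | rows 4.1
(0.6243, 0.2327, 0.108, 92.8) -> -0.0 0.0 0.214 0.0 0.0 -0.0 | rows 1.7
```

jog_arm --motion "65 -0.299 0.411 0 0 0 0;65 -0.299 0.411 0 0 0 0;65 -0.299 0.411 0 0 0 0;65 -0.299 0.411 0 0 0 0;65 -0.299 0.411 0 0 0 0"

```text
time: 24.6
tool_pos: [0.6258, 0.2347, 0.213]
tool_rot: [-0.001, -0.026, 1.0, -0.0]
contact_force: [0.0, 0.5, -0.2]
gripper_width: 0.649
grasp_force: 0.0
```

jog_arm --motion "65 0 0 0 0 0 0;65 0 0 0 0 0 0;65 0 0 0 0 0 0;65 0 0 0 0 0 0;65 0 0 0 0 0 0"

```text
time: 25.22
tool_pos: [0.6253, 0.2306, 0.2163]
tool_rot: [0.001, -0.024, 1.0, -0.0]
contact_force: [-0.2, -0.1, 1.0]
gripper_width: 0.648
grasp_force: 0.0
```

```bash
python3 - <<'E'
from h import *
f=grab_frame('wrist');save(f,'w5.png');P=cloud(f);s=state();print(s['tool_pos'],s['tool_rot'],s['gripper_width'])
c=f['color'].astype(int);x=(c[...,0]>c[...,2]+60)|(c.min(-1)>150)
m=x&(np.hypot(P[...,0]-.624,P[...,1]-.2327)<.03)&(P[...,2]>.130)&(P[...,2]<.142);q=P[m]
print(len(q),((q.max(0)+q.min(0))/2).round(4),(q.max(0)-q.min(0)).round(4))
print(cv2.minEnclosingCircle((q[:,:2]*1000).astype(np.float32)))
E
```

```text
[0.62530738 0.2307243  0.21617865] [ 9.08771738e-04 -2.36388692e-02  9.99720149e-01 -4.58286656e-05] 0.6501106760681897
2401 [0.6211 0.2327 0.1342] [0.0337 0.0349 0.0082]
((621.8812866210938, 232.7787628173828), 17.826509475708008)
```

View pics/w5.png

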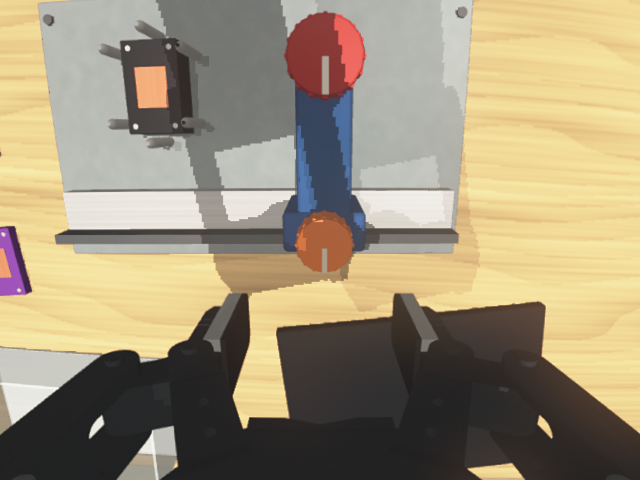

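The wrist view shows the orange knob at (324,241), centred between the fingers; its white line points straight down in the picture. The red knob is at (325,55). I descend and grip the orange one.

jog_arm --motion "65 0.001 0.002 0.1 0 0 0;65 0.001 0.002 0.18 0 0 0;65 0.001 0.002 0.216 0 0 0;65 0.001 0.002 0.216 0 0 0;65 0.001 0.002 0.216 0 0 0"

```text
time: 25.9
tool_pos: [0.6264, 0.2323, 0.1103]
tool_rot: [0.002, -0.024, 1.0, 0.0]
contact_force: [-0.7, 0.5, 1.5]
gripper_width: 0.651
grasp_force: 0.0
```

jog_arm --motion "0 0 0 0 0 0 0;0 0 0 0 0 0 0;0 0 0 0 0 0 0;0 0 0 0 0 0 0;0 0 0 0 0 0 0"

```text
time: 26.52
tool_pos: [0.6263, 0.2329, 0.1106]
tool_rot: [0.003, -0.024, 1.0, 0.001]
contact_force: [-0.9, 0.8, 6.0]
gripper_width: 0.375
grasp_force: 59.7
```

jog_arm --motion "0 0 0 0 0 0 -0.09;0 0 0 0 0 0 -0.18;0 0 0 0 0 0 -0.27;0 0 0 0 0 0 -0.36;0 0 0 0 0 0 -0.4"

```text
time: 27.15
tool_pos: [0.6258, 0.2329, 0.1106]
tool_rot: [0.002, -0.319, 0.948, 0.0]
contact_force: [-3.0, 1.2, 7.2]
gripper_width: 0.376
grasp_force: 60.0
```

jog_arm --motion "0 0 0 0 0 0 -0.09;0 0 0 0 0 0 -0.18;0 0 0 0 0 0 -0.27;0 0 0 0 0 0 -0.36;0 0 0 0 0 0 -0.4"

```text
time: 27.78
tool_pos: [0.6243, 0.2329, 0.1105]
tool_rot: [0.0, -0.585, 0.811, 0.001]
contact_force: [-7.0, 0.5, 10.8]
gripper_width: 0.379
grasp_force: 60.3
```

```bash
python3 - <<'E'
from h import *
s=state();print(s['tool_pos'],s['tool_rot'],s['contact_force'],s['ft_torque'],s['joint_pos'])
E
```

```text
[0.62433868 0.23288648 0.1105116 ] [ 3.24898385e-04 -5.85142537e-01  8.10930220e-01  5.33458763e-04] [-7.03865105  0.50863907 10.75000048] [ 0.23886381  1.36719725 -0.15536813] [ 2.44924890e-01  2.43963161e-01  1.60904956e+00  1.28267478e-03
  1.28837261e+00 -2.57634068e+00]
```

```bash
python3 - <<'E'
from h import *
s=state();M=R.from_quat(s['tool_rot'][[1,2,3,0]]).as_matrix()
for k in (.5,1): print((M.T@np.array([.0065,-.1325,0])*k/.5).round(4))
E
```

```text
[ 0.1237 -0.0479 -0.0002]
[ 0.2474 -0.0959 -0.0003]
```

jog_arm --motion "0 0.02 -0.008 0 0 0 0;0 0.05 -0.019 0 0 0 0;0 0.08 -0.031 0 0 0 0;0 0.11 -0.043 0 0 0 0;0 0.124 -0.048 0 0 0 0"

```text
time: 28.4
tool_pos: [0.6276, 0.1656, 0.1105]
tool_rot: [0.0, -0.584, 0.812, 0.0]
contact_force: [-5.4, 1.9, 10.8]
gripper_width: 0.378
grasp_force: 60.2
```

```bash
cat > car.py <<'E'
from h import *
s=state();print(s['tool_pos'].round(4),s['contact_force'].round(1),s['gripper_width'],s['joint_pos'].round(2))
a=np.radians(2.8);E=np.array([[np.cos(a),np.sin(a)],[-np.sin(a),np.cos(a)]])
print('tcp nest frame',(E@(s['tool_pos'][:2]-[.5309,.0953])*1000).round(1))
f=grab_frame('top');P=cloud(f);c=f['color'].astype(int)
N=(P[...,:2]-[.5309,.0953])@E.T*1000
m=(P[...,2]>.097)&(P[...,2]<.110)&(c[...,2]>c[...,0]+20)&(N[...,0]>15)&(N[...,0]<75)&(abs(N[...,1])<200)
q=N[m];print('arm y range',len(q),np.percentile(q[:,1],[1,50,99]).round(1) if len(q) else '')
m=(P[...,2]>.120)&(P[...,2]<.180)&(c[...,0]>c[...,2]+60)&(abs(N[...,0])<30)&(abs(N[...,1])<200)
q=N[m]
if len(q): print('screw',len(q),((q.max(0)+q.min(0))/2).round(1),(q.max(0)-q.min(0)).round(1),P[m][:,2].max().round(4))
E
python3 car.py
```

```text
[0.6276 0.1656 0.1105] [-5.4  1.9 10.8] 0.37807016336184696 [ 0.14  0.21  1.65  0.    1.28 -2.68]
tcp nest frame [100.1  65.5]
arm y range 633 [45.1 60.9 78.7]
```

jog_arm --motion "0 0.03 -0.012 0 0 0 0;0 0.06 -0.023 0 0 0 0;0 0.09 -0.035 0 0 0 0;0 0.11 -0.043 0 0 0 0;0 0.116 -0.045 0 0 0 0"

```text
time: 29.08
tool_pos: [0.6307, 0.1033, 0.1105]
tool_rot: [0.0, -0.584, 0.812, 0.0]
contact_force: [-6.8, 0.9, 9.7]
gripper_width: 0.383
grasp_force: 60.3
```

```bash
cat >> car.py <<'E'
v,u=np.nonzero((P[...,2]>.102)&(P[...,2]<.107)&(c[...,2]>c[...,0]+20)&(N[...,0]>30)&(N[...,0]<75))
q=N[v,u]
for x0 in range(30,75,8):
    w=q[(q[:,0]>=x0)&(q[:,0]<x0+8)]
    if len(w): print(x0,len(w),w[:,1].min().round(1),w[:,1].max().round(1))
E
python3 car.py; python3 - <<'E'
from h import *
f=grab_frame('top');cv2.imwrite('pics/t5.png',cv2.resize(f['color'][160:310,40:250,::-1],None,fx=3.5,fy=3.5,interpolation=cv2.INTER_CUBIC))
E
```

```text
[0.6307 0.1033 0.1105] [-6.8  0.9  9.7] 0.3825113911022348 [ 0.05  0.18  1.68  0.    1.28 -2.77]
tcp nest frame [100.1   3.1]
arm y range 641 [-18.   -1.6  17.2]
screw 17 [ -0.8 -15.7] [16.3  3.4] 0.1717
30 65 -18.4 16.3
38 61 -18.0 16.3
46 80 -17.6 15.6
54 67 -17.9 16.9
62 78 -18.3 16.4
70 38 -18.4 16.0
```

View pics/t5.png

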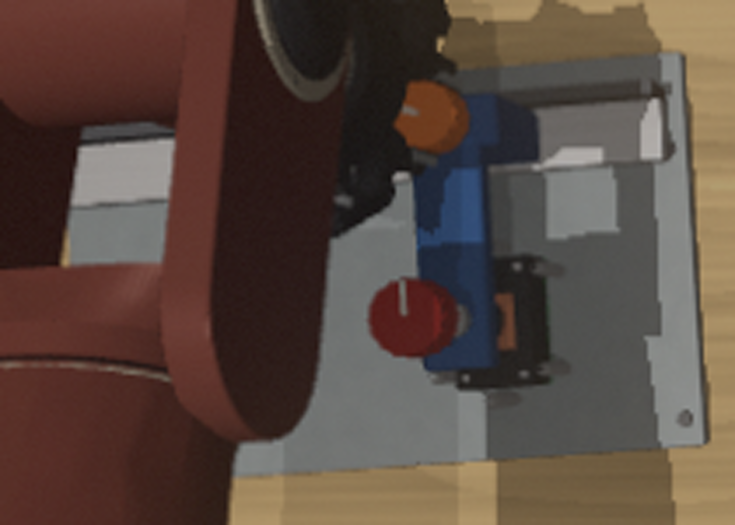

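The close-up shows the carriage arm over the stack and the red knob at (410,315). By camera it is about 1 mm past centre on the −y side, and the knob sits off-centre in the pads. I regrip centred on it.

jog_arm --motion "60 0 0 0 0 0 0;60 0 0 0 0 0 0;60 0.007 -0.002 0 0 0 0;60 0.007 -0.002 0 0 0 0;60 0.007 -0.002 0 0 0 0"

```text
time: 29.8
tool_pos: [0.6308, 0.0997, 0.1078]
tool_rot: [0.0, -0.584, 0.812, -0.0]
contact_force: [0.4, 1.3, 0.8]
gripper_width: 0.599
grasp_force: 0.0
```

jog_arm --motion "0 0 0 0 0 0 0;0 0 0 0 0 0 0;0 0 0 0 0 0 0;0 0 0 0 0 0 0;0 0 0 0 0 0 0"

```text
time: 30.42
tool_pos: [0.6297, 0.0999, 0.1083]
tool_rot: [-0.001, -0.584, 0.812, 0.0]
contact_force: [-5.8, -0.0, 3.9]
gripper_width: 0.38
grasp_force: 59.9
```

```bash
python3 car.py
```

```text
[0.6297 0.0999 0.1083] [-5.8 -0.   3.9] 0.38031760552725036 [ 0.04  0.18  1.68 -0.    1.28 -2.78]
tcp nest frame [99.  -0.2]
arm y range 625 [-18.5  -2.6  15.8]
screw 1 [ -7.5 -17.9] [0. 0.] 0.1652
30 71 -18.5 14.6
38 70 -18.7 16.0
46 75 -18.9 15.4
54 69 -19.3 15.2
62 68 -18.1 14.6
70 37 -18.5 13.4
```

jog_arm --motion "0 -0.003 0.001 0 0 0 0;0 -0.003 0.001 0 0 0 0.09;0 -0.003 0.001 0 0 0 0.18;0 -0.003 0.001 0 0 0 0.27;0 -0.003 0.001 0 0 0 0.36"

```text
time: 31.1
tool_pos: [0.6298, 0.1011, 0.1084]
tool_rot: [-0.001, -0.345, 0.939, -0.0]
contact_force: [-5.4, -2.0, 4.7]
gripper_width: 0.381
grasp_force: 59.9
```

jog_arm --motion "0 0 0 0 0 0 0.05;0 0 0 0 0 0 0.1;0 0 0 0 0 0 0.1;0 0 0 0 0 0 0.1;0 0 0 0 0 0 0.1"

```text
time: 31.72
tool_pos: [0.6299, 0.1011, 0.1083]
tool_rot: [-0.001, -0.275, 0.961, -0.0]
contact_force: [-4.6, -1.6, 5.0]
gripper_width: 0.381
grasp_force: 59.9
```

```bash
python3 car.py
```

```text
[0.6299 0.1011 0.1083] [-4.6 -1.6  5. ] 0.38105208754474545 [ 0.04  0.19  1.68 -0.    1.28 -2.09]
tcp nest frame [99.1  1. ]
arm y range 634 [-17.3  -0.8  16.9]
30 75 -17.6 16.4
38 68 -16.5 17.4
46 67 -17.0 16.7
54 72 -18.0 17.0
62 74 -18.3 16.6
70 43 -16.8 16.2
```

jog_arm --motion "0 0 0 0 0 0 0.1;0 0 0 0 0 0 0.2;0 0 0 0 0 0 0.3;0 0 0 0 0 0 0.36;0 0 0 0 0 0 0.4"

```text
time: 32.4
tool_pos: [0.6315, 0.1008, 0.1084]
tool_rot: [0.002, 0.021, 1.0, -0.001]
contact_force: [3.1, -1.8, -4.1]
gripper_width: 0.378
grasp_force: 60.0
```

```bash
python3 car.py;python3 - <<'E'
from h import *
s=state();print(s['ft_torque'],s['tool_rot'],s['joint_efforts'].round(2))
E
```

```text
[0.6315 0.1008 0.1084] [ 3.1 -1.8 -4.1] 0.37807613148115987 [ 0.04  0.19  1.68 -0.    1.27 -1.49]
tcp nest frame [100.7   0.6]
arm y range 639 [-17.   -1.   17.1]
30 81 -16.7 16.4
38 66 -16.8 17.6
46 65 -17.0 17.5
54 73 -17.4 16.6
62 67 -17.9 16.6
70 45 -16.7 15.8
[-0.38830133 -0.37634168 -0.04376084] [ 1.90902245e-03  2.23723112e-02  9.99747651e-01 -6.85522864e-04] [  1.41 -41.94 -33.37   0.54   0.36   0.  ]
```

jog_arm --motion "0 0 0 0 0 0 0.05;0 0 0 0 0 0 0.1;0 0 0 0 0 0 0.13;0 0 0 0 0 0 0.13;0 0 0 0 0 0 0.13"

```text
time: 33.08
tool_pos: [0.6328, 0.1002, 0.1085]
tool_rot: [0.003, 0.118, 0.993, -0.001]
contact_force: [5.6, -3.0, -2.4]
gripper_width: 0.38
grasp_force: 60.9
```

```bash
python3 - <<'E'
from h import *
s=state();print(s['ft_torque'],s['contact_force'],s['tool_rot'],s['joint_pos'].round(3))
f=grab_frame('top');cv2.imwrite('pics/t6.png',cv2.resize(f['color'][160:310,40:250,::-1],None,fx=3.5,fy=3.5,interpolation=cv2.INTER_CUBIC))
E
```

```text
[-0.62747664 -0.90032903 -0.05603286] [ 5.64696602 -3.04805801 -2.40608614] [ 3.43338263e-03  1.18318016e-01  9.92969615e-01 -6.35141777e-04] [ 0.042  0.186  1.68  -0.002  1.269 -1.291]
```

View pics/t6.png

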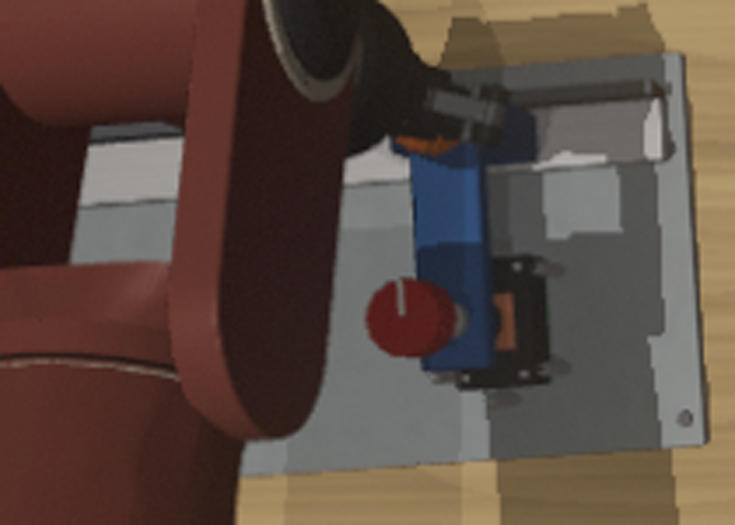

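The knob is hidden here, so I release it and check its white line from above.

jog_arm --motion "65 0 0 0 0 0 0;65 0 0 0 0 0 0;65 0 0 -0.05 0 0 0;65 0 0 -0.15 0 0 0;65 0 0 -0.22 0 0 0"

```text
time: 33.75
tool_pos: [0.6309, 0.1017, 0.2203]
tool_rot: [0.002, 0.118, 0.993, 0.0]
contact_force: [0.1, -0.1, 0.2]
gripper_width: 0.652
grasp_force: 0.0
```

jog_arm --motion "65 0 0 0 0 0 -0.19;65 0 0 0 0 0 -0.19;65 0 0 0 0 0 -0.19;65 0 0 0 0 0 -0.19;65 0 0 0 0 0 -0.19"

```text
time: 34.38
tool_pos: [0.6305, 0.1015, 0.2177]
tool_rot: [0.001, -0.024, 1.0, -0.0]
contact_force: [-0.5, 0.5, 0.3]
gripper_width: 0.647
grasp_force: 0.0
```

```bash
cat > line.py <<'E'
from h import *
import sys
f=grab_frame('wrist');P=cloud(f);s=state();print(s['tool_pos'].round(4),s['tool_rot'].round(4),s['contact_force'].round(1))
a=np.radians(2.8);E=np.array([[np.cos(a),np.sin(a)],[-np.sin(a),np.cos(a)]])
N=(P[...,:2]-[.5309,.0953])@E.T*1000;c=f['color'].astype(int)
for nm,x0,zl in (('lock',98,.128),('screw',-2,.10)):
    d=np.hypot(N[...,0]-x0,N[...,1])<22
    col=(c[...,0]>c[...,2]+45)&d&(P[...,2]>zl)
    if col.sum()<50: print(nm,'not seen');continue
    zt=np.percentile(P[col][:,2],90); top=d&(abs(P[...,2]-zt)<.005)
    k=cv2.morphologyEx((top).astype(np.uint8),cv2.MORPH_CLOSE,np.ones((5,5)))>0
    q=N[k&top]; ctr,rad=cv2.minEnclosingCircle(q.astype(np.float32))
    w=top&(c.max(-1)-c.min(-1)<40)&(c.min(-1)>90)&(np.hypot(N[...,0]-ctr[0],N[...,1]-ctr[1])<15)
    l=N[w].mean(0)-ctr if w.any() else np.zeros(2)
    print(nm,'centre',np.round(ctr,1),'r',round(rad,1),'ztop',zt.round(4),'line px',w.sum(),'angle deg',np.degrees(np.arctan2(l[1],l[0])).round(1))
if len(sys.argv)>1: save(f,sys.argv[1])
E
python3 line.py w7.png; python3 car.py
```

```text
[0.6306 0.1014 0.2178] [ 6.000e-04 -2.360e-02  9.997e-01 -1.000e-04] [ 0.1 -0.3  0.3]
lock centre [97.7  1.2] r 17.9 ztop 0.1372 line px 100 angle deg -1.0
screw centre [-2.2  1. ] r 19.1 ztop 0.171 line px 202 angle deg -1.1
[0.6306 0.1014 0.2178] [ 0.1 -0.3  0.3] 0.6482712615123417 [ 0.04  0.09  1.59 -0.    1.45 -1.57]
tcp nest frame [99.8  1.2]
arm y range 629 [-17.   -0.8  16.9]
screw 160 [-0.9 -4.7] [30.9 23.4] 0.1728
30 67 -16.9 16.5
38 74 -16.7 16.0
46 64 -17.0 17.2
54 71 -17.7 17.0
62 68 -18.0 16.6
70 44 -16.6 15.8
```

View pics/w7.png

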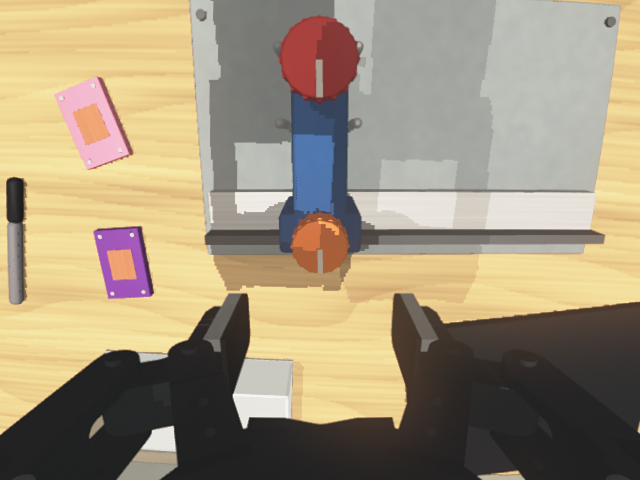

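The wrist view shows the orange knob's line at (320,260) back in its start direction, so it is fully home. The arm sits midway between the posts (279/361 → 320). Now the red knob.

```bash
python3 - <<'E'
from h import *
plan((.5312,.0958,.217,140),(.5312,.0958,.217,163),(.5312,.0958,.140,163),start=C(.6305,.1010,.2174,92.8))
E
```

```text
(0.5312, 0.0958, 0.217, 140) -> 0.1989 -0.0007 0.0008 0.0 0.0 -0.5492 | rows 4.4
(0.5312, 0.0958, 0.217, 163) -> -0.0 -0.0 0.0 0.0 0.0 -0.2676 | rows 2.1
(0.5312, 0.0958, 0.14, 163) -> -0.0 -0.0 0.154 0.0 0.0 -0.0 | rows 1.2
```

jog_arm --motion "65 0.199 -0.001 0.001 0 0 -0.549;65 0.199 -0.001 0.001 0 0 -0.549;65 0.199 -0.001 0.001 0 0 -0.549;65 0.199 -0.001 0.001 0 0 -0.549;65 0.199 -0.001 0.001 0 0 -0.549"

```text
time: 35.1
tool_pos: [0.5312, 0.0961, 0.2175]
tool_rot: [0.001, -0.423, 0.906, -0.0]
contact_force: [0.5, 0.2, 0.3]
gripper_width: 0.651
grasp_force: 0.0
```

jog_arm --motion "65 0 0 0 0 0 -0.268;65 0 0 0 0 0 -0.268;65 0 0 0 0 0 -0.268;65 0 0 0 0 0 -0.268;65 0 0 0 0 0 -0.268"

```text
time: 35.72
tool_pos: [0.5313, 0.0961, 0.2173]
tool_rot: [0.001, -0.594, 0.805, -0.001]
contact_force: [0.4, 0.8, -0.7]
gripper_width: 0.648
grasp_force: 0.0
```

```bash
python3 - <<'E'
from h import *
s=state();print(s['tool_pos'],s['tool_rot'],s['joint_pos'].round(3))
f=grab_frame('wrist');P=cloud(f);c=f['color'].astype(int);print(f['world_from_camera'][:3,3])
m=(P[...,2]>.160)&(P[...,2]<.175)&(np.hypot(P[...,0]-.531,P[...,1]-.096)<.03);q=P[m];print(len(q),cv2.minEnclosingCircle((q[:,:2]*1000).astype(np.float32)))
plan((.5312,.0958,.14,163))
E
```

```text
[0.53127752 0.09612804 0.21730751] [ 5.59724445e-04 -5.93867705e-01  8.04562355e-01 -5.02605205e-04] [ 0.041 -0.144  1.826 -0.     1.457 -2.801]
[0.50960806 0.02978501 0.36008714]
3856 ((528.3489379882812, 96.12355041503906), 19.029361724853516)
(0.5312, 0.0958, 0.14, 163) -> 0.0007 0.0002 0.1546 -0.001 0.0002 -0.0014 | rows 1.2
```

jog_arm --motion "65 0.001 0.002 0.08 0 0 0;65 0.001 0.002 0.13 0 0 0;65 0.001 0.002 0.154 0 0 0;65 0.001 0.002 0.154 0 0 0;65 0.001 0.002 0.154 0 0 0"

```text
time: 36.4
tool_pos: [0.5312, 0.096, 0.1417]
tool_rot: [0.002, -0.594, 0.804, -0.001]
contact_force: [-0.1, -0.1, -0.1]
gripper_width: 0.656
grasp_force: 0.0
```

jog_arm --motion "0 0 0 0 0 0 0;0 0 0 0 0 0 0;0 0 0 0 0 0 0;0 0 0 0 0 0 0;0 0 0 0 0 0 0"

```text
time: 37.02
tool_pos: [0.53, 0.0964, 0.1422]
tool_rot: [0.0, -0.595, 0.804, 0.0]
contact_force: [-6.2, 1.4, 7.3]
gripper_width: 0.403
grasp_force: 59.3
```

jog_arm --motion "0 0 0 0.0007 0 0 0.12;0 0 0 0.0014 0 0 0.24;0 0 0 0.002 0 0 0.36;0 0 0 0.0027 0 0 0.48;0 0 0 0.0034 0 0 0.6"

```text
time: 37.65
tool_pos: [0.5303, 0.0961, 0.1405]
tool_rot: [0.001, -0.183, 0.983, -0.0]
contact_force: [-4.5, 0.1, 6.6]
gripper_width: 0.403
grasp_force: 59.3
```

```bash
python3 - <<'E'
from h import *
s=state();print(s['tool_pos'],s['tool_rot'],s['contact_force'],s['ft_torque'],s['joint_pos'].round(3))
E
```

```text
[0.53028494 0.09613664 0.1404948 ] [ 6.84939688e-04 -1.82734547e-01  9.83162043e-01 -1.18790247e-04] [-4.49022409  0.09485658  6.63096056] [0.02595789 0.80441649 0.04447137] [ 0.041 -0.08   1.9   -0.     1.32  -1.897]
```

jog_arm --motion "0 0 0 0.0007 0 0 0.12;0 0 0 0.0014 0 0 0.24;0 0 0 0.002 0 0 0.36;0 0 0 0.0027 0 0 0.48;0 0 0 0.0034 0 0 0.6"

```text
time: 38.28
tool_pos: [0.5302, 0.0958, 0.1388]
tool_rot: [0.001, 0.263, 0.965, -0.0]
contact_force: [-5.3, -0.5, 7.7]
gripper_width: 0.4
grasp_force: 59.4
```

jog_arm --motion "0 0 0 0.0007 0 0 0.12;0 0 0 0.0014 0 0 0.24;0 0 0 0.002 0 0 0.36;0 0 0 0.0027 0 0 0.48;0 0 0 0.0034 0 0 0.6"

```text
time: 38.9
tool_pos: [0.5299, 0.0956, 0.137]
tool_rot: [0.0, 0.657, 0.754, -0.0]
contact_force: [-6.8, -1.7, 7.9]
gripper_width: 0.406
grasp_force: 59.6
```

jog_arm --motion "0 0 0 0.0007 0 0 0.12;0 0 0 0.0014 0 0 0.24;0 0 0 0.002 0 0 0.36;0 0 0 0.0027 0 0 0.48;0 0 0 0.0034 0 0 0.6"

```text
time: 39.52
tool_pos: [0.5296, 0.0957, 0.1353]
tool_rot: [0.0, 0.919, 0.394, -0.001]
contact_force: [-7.5, -1.2, 7.7]
gripper_width: 0.405
grasp_force: 59.6
```

jog_arm --motion "0 0 0 0.0007 0 0 0.12;0 0 0 0.0014 0 0 0.24;0 0 0 0.002 0 0 0.36;0 0 0 0.0027 0 0 0.48;0 0 0 0.0034 0 0 0.6"

```text
time: 40.15
tool_pos: [0.5295, 0.0961, 0.1336]
tool_rot: [0.0, 0.999, -0.045, -0.0]
contact_force: [-8.2, -0.9, 7.9]
gripper_width: 0.401
grasp_force: 59.6
```

jog_arm --motion "0 0 0 0.0007 0 0 0.12;0 0 0 0.0014 0 0 0.24;0 0 0 0.002 0 0 0.36;0 0 0 0.0027 0 0 0.48;0 0 0 0.0034 0 0 0.6"

```text
time: 40.78
tool_pos: [0.5297, 0.0964, 0.1319]
tool_rot: [-0.0, 0.88, -0.475, -0.0]
contact_force: [-6.7, 0.9, 6.8]
gripper_width: 0.406
grasp_force: 59.6
```

```bash
python3 - <<'E'
from h import *
s=state();print(s['tool_pos'],s['tool_rot'],s['contact_force'],s['ft_torque'],s['joint_pos'].round(3))
E
```

```text
[0.52966002 0.09635196 0.13188608] [-8.20509643e-05  8.79784190e-01 -4.75373209e-01 -2.91609693e-04] [-6.70199077  0.85817448  6.77608198] [0.12311652 1.12211546 0.04584446] [ 0.041 -0.071  1.907  0.     1.307  2.603]
```

jog_arm --motion "65 0 0 0 0 0 0;65 0 0 0 0 0 0;65 0 0 0 0 0 0;65 0 0 0 0 0 -0.12;65 0 0 0 0 0 -0.24"

```text
time: 41.4
tool_pos: [0.5304, 0.0959, 0.1301]
tool_rot: [-0.0, 0.953, -0.304, 0.001]
contact_force: [0.5, 0.2, -0.2]
gripper_width: 0.647
grasp_force: 0.0
```

jog_arm --motion "65 0 0 0 0 0 -0.6;65 0 0 0 0 0 -0.6;65 0 0 0 0 0 -0.6;65 0 0 0 0 0 -0.6;65 0 0 0 0 0 -0.6"

```text
time: 42.02
tool_pos: [0.5304, 0.0959, 0.13]
tool_rot: [0.0, 0.99, 0.14, 0.001]
contact_force: [0.0, 0.7, -0.3]
gripper_width: 0.649
grasp_force: 0.0
```

jog_arm --motion "65 0 0 0 0 0 -0.6;65 0 0 0 0 0 -0.6;65 0 0 0 0 0 -0.6;65 0 0 0 0 0 -0.6;65 0 0 0 0 0 -0.6"

```text
time: 42.65
tool_pos: [0.5304, 0.0959, 0.1301]
tool_rot: [0.001, 0.831, 0.557, 0.001]
contact_force: [0.5, -0.0, 0.5]
gripper_width: 0.646
grasp_force: 0.0
```

jog_arm --motion "65 0 0 0 0 0 -0.6;65 0 0 0 0 0 -0.6;65 0 0 0 0 0 -0.6;65 0 0 0 0 0 -0.6;65 0 0 0 0 0 -0.6"

```text
time: 43.28
tool_pos: [0.5304, 0.0959, 0.13]
tool_rot: [0.001, 0.506, 0.863, 0.0]
contact_force: [0.2, 0.2, 0.3]
gripper_width: 0.648
grasp_force: 0.0
```

jog_arm --motion "65 0 0 0 0 0 -0.6;65 0 0 0 0 0 -0.6;65 0 0 0 0 0 -0.6;65 0 0 0 0 0 -0.6;65 0 0 0 0 0 -0.6"

```text
time: 43.9
tool_pos: [0.5304, 0.0959, 0.1301]
tool_rot: [0.001, 0.08, 0.997, 0.0]
contact_force: [0.1, 0.4, 0.4]
gripper_width: 0.653
grasp_force: 0.0
```

jog_arm --motion "65 0 0 0 0 0 -0.6;65 0 0 0 0 0 -0.6;65 0 0 0 0 0 -0.6;65 0 0 0 0 0 -0.6;65 0 0 0 0 0 -0.6"

```text
time: 44.52
tool_pos: [0.5304, 0.0959, 0.13]
tool_rot: [0.001, -0.361, 0.933, -0.0]
contact_force: [-0.9, -0.7, -0.3]
gripper_width: 0.653
grasp_force: 0.0
```

jog_arm --motion "65 0 0 0 0 0 -0.36;65 0 0 0 0 0 -0.36;65 0 0 0 0 0 -0.36;65 0 0 0 0 0 -0.36;65 0 0 0 0 0 -0.36"

```text
time: 45.15
tool_pos: [0.5303, 0.0959, 0.13]
tool_rot: [0.001, -0.594, 0.805, -0.0]
contact_force: [1.0, 0.7, -0.4]
gripper_width: 0.645
grasp_force: 0.0
```

```bash
cat > scr.py <<'E'
from h import *
import sys
s=state();print(s['tool_pos'].round(4),s['tool_rot'].round(3),s['contact_force'].round(1),s['ft_torque'].round(2),s['joint_pos'].round(3))
f=grab_frame('wrist');P=cloud(f);c=f['color'].astype(int)
zs=P[(c[...,0]>c[...,2]+60)&(c[...,0]>c[...,1]+60)&(np.hypot(P[...,0]-.530,P[...,1]-.096)<.022)&(P[...,2]>.12)][:,2]
zt=np.percentile(zs,90) if len(zs)>50 else None;print('knob top',zt)
if len(sys.argv)>1: save(f,sys.argv[1])
E
python3 scr.py
```

```text
[0.5303 0.0959 0.13  ] [ 0.001 -0.594  0.805 -0.   ] [ 1.   0.7 -0.4] [-0.04  0.05 -0.03] [ 0.041 -0.069  1.908 -0.     1.301 -2.801]
knob top 0.160420148311706
```

jog_arm --motion "0 0 0 -0.001 0 0 0;0 0 0 -0.001 0 0 0;0 0 0 -0.001 0 0 0;0 0 0 -0.001 0 0 0;0 0 0 -0.001 0 0 0"

```text
time: 45.82
tool_pos: [0.5299, 0.0961, 0.131]
tool_rot: [0.0, -0.594, 0.804, -0.0]
contact_force: [-5.1, 0.2, 5.1]
gripper_width: 0.404
grasp_force: 59.6
```

jog_arm --motion "0 0 0 0.0007 0 0 0.12;0 0 0 0.0014 0 0 0.24;0 0 0 0.002 0 0 0.36;0 0 0 0.0027 0 0 0.48;0 0 0 0.0034 0 0 0.6"

```text
time: 46.45
tool_pos: [0.53, 0.096, 0.1292]
tool_rot: [0.0, -0.183, 0.983, -0.0]
contact_force: [-5.8, 0.9, 4.8]
gripper_width: 0.404
grasp_force: 59.7
```

jog_arm --motion "0 0 0 0.0007 0 0 0.12;0 0 0 0.0014 0 0 0.24;0 0 0 0.002 0 0 0.36;0 0 0 0.0027 0 0 0.48;0 0 0 0.0034 0 0 0.6"

```text
time: 47.08
tool_pos: [0.5299, 0.0959, 0.1275]
tool_rot: [0.0, 0.263, 0.965, -0.0]
contact_force: [-5.0, -0.7, 5.2]
gripper_width: 0.402
grasp_force: 59.7
```

jog_arm --motion "0 0 0 0.0007 0 0 0.12;0 0 0 0.0014 0 0 0.24;0 0 0 0.002 0 0 0.36;0 0 0 0.0027 0 0 0.48;0 0 0 0.0034 0 0 0.6"

```text
time: 47.7
tool_pos: [0.5298, 0.0958, 0.1258]
tool_rot: [0.0, 0.657, 0.754, -0.0]
contact_force: [-5.8, 0.0, 5.3]
gripper_width: 0.408
grasp_force: 59.8
```

jog_arm --motion "0 0 0 0.0007 0 0 0.12;0 0 0 0.0014 0 0 0.24;0 0 0 0.002 0 0 0.36;0 0 0 0.0027 0 0 0.48;0 0 0 0.0034 0 0 0.6"

```text
time: 48.32
tool_pos: [0.5297, 0.0959, 0.124]
tool_rot: [0.0, 0.919, 0.394, -0.0]
contact_force: [-6.4, -0.1, 5.3]
gripper_width: 0.399
grasp_force: 59.8
```

jog_arm --motion "0 0 0 0.0007 0 0 0.12;0 0 0 0.0014 0 0 0.24;0 0 0 0.002 0 0 0.36;0 0 0 0.0027 0 0 0.48;0 0 0 0.0034 0 0 0.6"

```text
time: 48.95
tool_pos: [0.5297, 0.096, 0.1224]
tool_rot: [0.0, 0.999, -0.045, -0.0]
contact_force: [-7.0, -0.1, 5.9]
gripper_width: 0.405
grasp_force: 59.8
```

jog_arm --motion "0 0 0 0.0007 0 0 0.12;0 0 0 0.0014 0 0 0.24;0 0 0 0.002 0 0 0.36;0 0 0 0.0027 0 0 0.48;0 0 0 0.0034 0 0 0.6"

```text
time: 49.58
tool_pos: [0.5298, 0.0961, 0.1206]
tool_rot: [0.0, 0.88, -0.475, 0.0]
contact_force: [-5.4, 0.1, 6.1]
gripper_width: 0.399
grasp_force: 59.8
```

```bash
python3 scr.py; python3 car.py
```

```text
[0.5298 0.0961 0.1206] [ 0.     0.88  -0.475  0.   ] [-5.4  0.1  6.1] [0.09 0.94 0.02] [ 0.041 -0.059  1.915 -0.     1.285  2.603]
knob top 0.15005713669793713
[0.5298 0.0961 0.1206] [-6.1 -0.1  4.6] 0.40408676648994657 [ 0.04 -0.06  1.91 -0.    1.29  2.61]
tcp nest frame [-1.1  0.8]
arm y range 397 [-16.6  -4.2  16.4]
30 64 -16.7 16.5
38 40 -14.9 15.9
46 27 -16.9 17.1
54 15 -16.0 -9.1
62 53 -16.1 12.5
70 43 -17.5 16.4
```

jog_arm --motion "65 0 0 0 0 0 0;65 0 0 0 0 0 0;65 0 0 0 0 0 0;65 0 0 0 0 0 -0.12;65 0 0 0 0 0 -0.24"

```text
time: 50.3
tool_pos: [0.5305, 0.0959, 0.1204]
tool_rot: [-0.0, 0.952, -0.305, 0.001]
contact_force: [-0.1, 0.0, 0.6]
gripper_width: 0.65
grasp_force: 0.0
```

jog_arm --motion "65 0 0 0 0 0 -0.6;65 0 0 0 0 0 -0.6;65 0 0 0 0 0 -0.6;65 0 0 0 0 0 -0.6;65 0 0 0 0 0 -0.6"

```text
time: 50.92
tool_pos: [0.5304, 0.0959, 0.1203]
tool_rot: [0.0, 0.99, 0.14, 0.001]
contact_force: [-0.5, -1.1, -0.1]
gripper_width: 0.649
grasp_force: 0.0
```

jog_arm --motion "65 0 0 0 0 0 -0.6;65 0 0 0 0 0 -0.6;65 0 0 0 0 0 -0.6;65 0 0 0 0 0 -0.6;65 0 0 0 0 0 -0.6"

```text
time: 51.55
tool_pos: [0.5305, 0.0959, 0.1204]
tool_rot: [0.001, 0.831, 0.556, 0.001]
contact_force: [-0.2, -0.2, 0.3]
gripper_width: 0.653
grasp_force: 0.0
```

jog_arm --motion "65 0 0 0 0 0 -0.6;65 0 0 0 0 0 -0.6;65 0 0 0 0 0 -0.6;65 0 0 0 0 0 -0.6;65 0 0 0 0 0 -0.6"

```text
time: 52.18
tool_pos: [0.5305, 0.0959, 0.1204]
tool_rot: [0.001, 0.506, 0.862, 0.0]
contact_force: [0.0, 0.4, -0.2]
gripper_width: 0.653
grasp_force: 0.0
```

jog_arm --motion "65 0 0 0 0 0 -0.6;65 0 0 0 0 0 -0.6;65 0 0 0 0 0 -0.6;65 0 0 0 0 0 -0.6;65 0 0 0 0 0 -0.6"

```text
time: 52.8
tool_pos: [0.5305, 0.0959, 0.1204]
tool_rot: [0.001, 0.081, 0.997, -0.0]
contact_force: [-0.2, 0.5, 0.2]
gripper_width: 0.649
grasp_force: 0.0
```

jog_arm --motion "65 0 0 0 0 0 -0.36;65 0 0 0 0 0 -0.36;65 0 0 0 0 0 -0.36;65 0 0 0 0 0 -0.36;65 0 0 0 0 0 -0.36"

```text
time: 53.42
tool_pos: [0.5304, 0.0959, 0.1204]
tool_rot: [0.001, -0.184, 0.983, -0.0]
contact_force: [-0.0, 0.1, 0.2]
gripper_width: 0.653
grasp_force: 0.0
```

```bash
python3 scr.py w8.png; python3 - <<'E'
from h import *
# angle of white line on red knob, world yaw, from the wrist image
f=grab_frame('wrist');P=cloud(f);c=f['color'].astype(int)
top=(abs(P[...,2]-.150)<.006)&(np.hypot(P[...,0]-.529,P[...,1]-.096)<.021)
q=P[top][:,:2]*1000;ctr,r=cv2.minEnclosingCircle(q.astype(np.float32))
w=top&(c.max(-1)-c.min(-1)<45)&(c.min(-1)>90)&(np.hypot(P[...,0]*1000-ctr[0],P[...,1]*1000-ctr[1])<16)
l=P[w][:,:2].mean(0)*1000-ctr;print(ctr,r,w.sum(),np.degrees(np.arctan2(l[1],l[0])))
E
```

```text
[0.5304 0.0959 0.1204] [ 0.001 -0.184  0.983 -0.   ] [-0.   0.1  0.2] [ 0.    0.05 -0.05] [ 0.041 -0.058  1.915 -0.     1.283 -1.901]
knob top 0.15011903660957712
(528.5451049804688, 95.95404815673828) 19.04617691040039 402 103.4652444103677
```

View pics/w8.png

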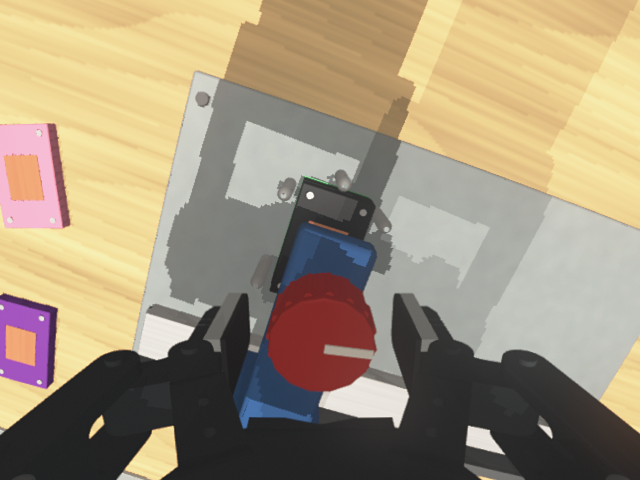

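The line on the red knob, from (325,350) to (372,354), reads 103.5°. That agrees with 10.8 rad turned so far without slip, so 4.38 rad are left.

jog_arm --motion "0 0 0 -0.001 0 0 0;0 0 0 -0.001 0 0 0;0 0 0 -0.001 0 0 0;0 0 0 -0.001 0 0 0;0 0 0 -0.001 0 0 0"

```text
time: 54.15
tool_pos: [0.5303, 0.0961, 0.1212]
tool_rot: [0.001, -0.185, 0.983, 0.0]
contact_force: [-3.5, 1.3, 4.3]
gripper_width: 0.402
grasp_force: 59.7
```

jog_arm --motion "0 0 0 0.0007 0 0 0.12;0 0 0 0.0014 0 0 0.24;0 0 0 0.002 0 0 0.36;0 0 0 0.0027 0 0 0.48;0 0 0 0.0034 0 0 0.6"

```text
time: 54.78
tool_pos: [0.5303, 0.0956, 0.1195]
tool_rot: [0.001, 0.263, 0.965, -0.0]
contact_force: [-4.1, 0.0, 4.2]
gripper_width: 0.401
grasp_force: 59.8
```

jog_arm --motion "0 0 0 0.0007 0 0 0.12;0 0 0 0.0014 0 0 0.24;0 0 0 0.002 0 0 0.36;0 0 0 0.0027 0 0 0.48;0 0 0 0.0034 0 0 0.6"

```text
time: 55.4
tool_pos: [0.5299, 0.0954, 0.1178]
tool_rot: [0.001, 0.656, 0.754, -0.001]
contact_force: [-4.3, -1.0, 5.4]
gripper_width: 0.403
grasp_force: 59.9
```

jog_arm --motion "0 0 0 0.0007 0 0 0.12;0 0 0 0.0014 0 0 0.24;0 0 0 0.002 0 0 0.36;0 0 0 0.0027 0 0 0.48;0 0 0 0.0034 0 0 0.6"

```text
time: 56.02
tool_pos: [0.5294, 0.0956, 0.1161]
tool_rot: [0.0, 0.919, 0.394, -0.001]
contact_force: [-6.8, -0.4, 7.3]
gripper_width: 0.403
grasp_force: 60.1
```

jog_arm --motion "0 0 0 0.0007 0 0 0.12;0 0 0 0.0014 0 0 0.24;0 0 0 0.002 0 0 0.36;0 0 0 0.0027 0 0 0.48;0 0 0 0.0034 0 0 0.6"

```text
time: 56.65
tool_pos: [0.5293, 0.096, 0.1143]
tool_rot: [0.0, 0.999, -0.045, -0.001]
contact_force: [-8.2, 0.3, 8.6]
gripper_width: 0.402
grasp_force: 60.1
```

jog_arm --motion "0 0 0 0.0007 0 0 0.12;0 0 0 0.0014 0 0 0.24;0 0 0 0.002 0 0 0.36;0 0 0 0.0027 0 0 0.48;0 0 0 0.003 0 0 0.52"

```text
time: 57.28
tool_pos: [0.5295, 0.0964, 0.113]
tool_rot: [-0.0, 0.907, -0.42, -0.001]
contact_force: [-5.9, 3.1, 7.4]
gripper_width: 0.401
grasp_force: 60.0
```

jog_arm --motion "65 0 0 0 0 0 0;65 0 0 0 0 0 0;65 0 0 0 0 0 0;65 0 0 -0.05 0 0 0;65 0 0 -0.15 0 0 0"

```text
time: 57.9
tool_pos: [0.5284, 0.0957, 0.1854]
tool_rot: [0.001, 0.908, -0.419, -0.002]
contact_force: [0.4, -0.9, 0.0]
gripper_width: 0.654
grasp_force: 0.0
```

jog_arm --motion "65 0 0 -0.03 0 0 0;65 0 0 -0.05 0 0 0;65 0 0 -0.05 0 0 0;65 0 0 -0.05 0 0 0;65 0 0 -0.05 0 0 0"

```text
time: 58.52
tool_pos: [0.5295, 0.0959, 0.2111]
tool_rot: [0.0, 0.908, -0.419, -0.0]
contact_force: [0.6, 0.3, -0.1]
gripper_width: 0.649
grasp_force: 0.0
```

```bash
python3 scr.py w9.png; python3 - <<'E'
from h import *
f=grab_frame('wrist');P=cloud(f);c=f['color'].astype(int)
top=(abs(P[...,2]-.142)<.004)&(np.hypot(P[...,0]-.529,P[...,1]-.096)<.021)
q=P[top][:,:2]*1000;ctr,r=cv2.minEnclosingCircle(q.astype(np.float32))
w=top&(c.max(-1)-c.min(-1)<45)&(c.min(-1)>90)&(np.hypot(P[...,0]*1000-ctr[0],P[...,1]*1000-ctr[1])<16)
l=P[w][:,:2].mean(0)*1000-ctr;print(ctr,r,w.sum(),np.degrees(np.arctan2(l[1],l[0])),'want',(2.8-np.degrees(15.18))%360)
f=grab_frame('side');save(f,'s9.png')
cv2.imwrite('pics/s9c.png',cv2.resize(f['color'][110:290,90:310,::-1],None,fx=3.3,fy=3.3,interpolation=cv2.INTER_CUBIC))
E
```

```text
[0.5295 0.0959 0.2111] [ 0.     0.908 -0.419 -0.   ] [ 0.6  0.3 -0.1] [-0.01  0.   -0.03] [ 0.041 -0.142  1.835 -0.     1.449  2.477]
knob top 0.14201150932102105
(528.8983764648438, 95.98391723632812) 18.87847328186035 137 -148.23065870049382 want 213.0500669914103
```

View pics/s9c.png

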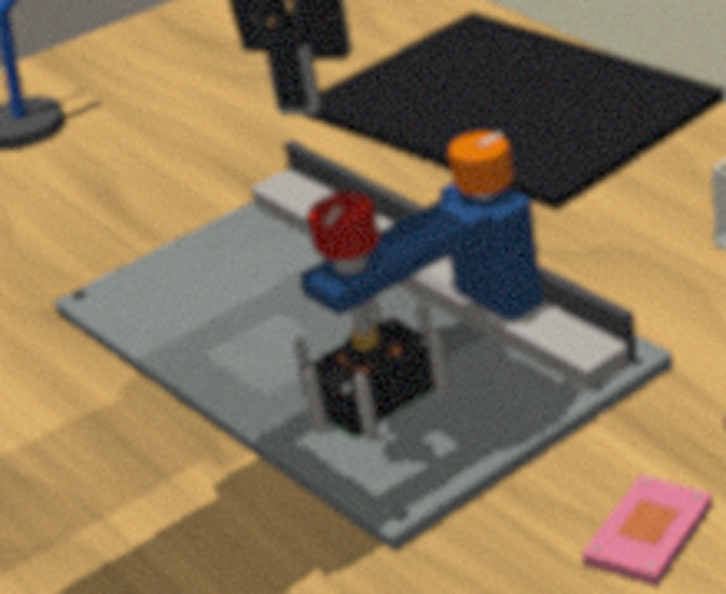

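The side view shows the pad and brass spring at (365,345) pressing on the three-plate stack inside the posts. The carriage is locked, and the screw angle is within about 1° of target. The robot touches nothing, so I hand in.

```bash
python3 -c "
from plant import *
print(job_done())"
```

```text
the job is handed in; nothing more can be done
None
```

I handed the job in at about 59 s: all three black plates are stacked in the nest, the carriage is centred to within about 1 mm and locked fully home, and the red screw is turned about 15.2 rad, which should squeeze the pad spring about 5 mm; no verdict came back.

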